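# Slide the marker case home into its dock

### The arm

A 7-joint arm with a two-finger parallel gripper is mounted at the origin on the work surface. World frame = base frame: x ahead of the robot, y to its left, z up, the work surface at z = 0. Lengths are in m, angles in rad, forces in N, time in s.
With the tool pointing down it reaches from about 0.425 to 0.925 m from the base axis. Payload 6.8 kg.
Tool frame: the origin (TCP) lies between the finger pads; the fingertips stand r.tip_reach ahead of it and the grasp point (between the pads) lies 11 mm behind it (r.tip_reach is the distance from the TCP to the fingertips, in m); z points along the fingers, y is the direction in which the jaws open and shut (so a half turn about z gives the same grasp; the last joint's range is limited). The gripper opens to 85 mm and grips with 20 to 120 N. Pads are 22 mm wide; open, the fingers measure 114 mm over their backs; the gripper's body (76 mm by 85 mm) begins 54 mm behind the grasp point. The pads swing forward as they close: fully open they stand 13 mm farther back than shut.
Start: joints at [1.112, 0.477, 0.022, 1.555, -0.011, 1.109, -0.083], TCP at [0.232, -0.634, 0.204] pointing down, gripper open.
Joint ranges: [-2.96, 2.96], [-0.34, 2.1], [-1.41, 1.46], [0.24, 2.44], [-1.37, 4.51], [0.17, 1.92], [-2.96, 2.96]. Speed limits (rad/s): [2.39, 2.39, 3.14, 3.14, 3.14, 3.14, 3.14].

### API

Orientations are given as a rotation vector (axis times angle).
In Python, from bench import r, eyes, spotter gives the robot as it stands.
- The arm moves only by the tool carry_out, never from a script. Its argument "series" is text: rows parted by semicolons, each of 5 numbers parted by spaces: the shift along the tool's x, y, z in cm, then the turn about the tool's z in rad, then the opening, from 0 (shut) to 1 (fully open). In form: x y z yaw gripper; .... A call has 1 to 8 rows; each row shifts and turns the commanded pose from where the row before left it, along the tool's axes as they then stand; what a row does not reach is not made up. A row lasts 1/8 s, in which the tool goes at most 62.5 mm and 10.7 degrees, less where a joint would pass 70% of its speed; a pose out of reach is approached as far as the arm can. A call with a gripper value outside its range is refused whole. The fingers move at their own pace and stop on an object; "grip_force" is the grip in N (left out, the last holds). Time passes only in rows, so rows that do not move let the fingers close. It gives the time, the measured TCP pose, the force and the opening at its end, in the units of the state.
- r.get_obs(): the state, without advancing time (a new reading comes with each control period).
- eyes.grab_frame(name): name is "scene" or "top"; returns a dict with "color" (420x560x3 uint8, blue, green, red), "intrinsics" (3x3 intrinsics, pixels), "R" (3x3) and "t" (3): a world point X has camera coordinates R X + t. Camera axes: x right, y down, z forward; pixel columns grow to the right and rows downward; lengths in m; the calibration is good to about 2 mm. A picture is of the moment at which its call begins. There is no depth.
- r.hand_in(): hands the job in, once; it reports no verdict.
Trained networks look in a picture, given as the dict that the camera call returned (one of the last four; its "shot" number tells which), for a name from the list of things; names that differ only in an ending like _2 or _b are one class to them, and where a whole thing is asked for, a point or a joint stands for the part that bears it (a point fixed in the world has none). Each returns a list of dicts, best first, with "confidence" (0 to 1); they miss things now and then, are a little off and sometimes report something else, mostly with a low value. They report only what shows in the picture. A call takes as long as a camera call.
- spotter.search_frame(picture, query): "uv" ([column, row] in pixels, amid what is visible of it).
- spotter.trace(picture, query): "pixels" (420x560 bool, what is visible of it) and "uv" ([column, row] in pixels, amid what is visible of it).
- spotter.mark_of(picture, query): "uv" ([column, row] in pixels: a listed point, or the origin of a listed thing).
The state is a dict: "clock": time; "joints": joint angles; "qvel": joint speeds; "tau": joint torques, N m; "tcp_pos": TCP position; "orientation": TCP orientation; "contact_force": force on the tool from outside, world axes, zero at the start; "moment": the same for the moment, N m; "grip_width": finger opening in m.
Only numpy, scipy, OpenCV 4.12 (cv2) and the standard library are available. Lean on these libraries where they do the work, as an engineer would, in place of code of your own. Each camera call takes 0.05 s, during which the arm holds its last target.

### The job

The marker case's lid is not fastened, so do not lift or tip it: push the case along the table through the lane between the paper tray and the pen cup, then into its dock, without touching the tray, the pen cup or the green gel bottle and without disturbing anything else. Push it gently all the way home until it bears squarely on the rubber buffers of the yellow backstop, keep it lightly but firmly pressed there for a second, then let go and leave it there; the plastic is brittle, so do not ram or jam it in the dock.

Things in the scene. Friction and masses are not known exactly. Their poses are not given: they have to be found in the camera images.
- case: closed flat marker case: blue base, clear lid, coloured markers showing inside. 90 (its x) x 130 (its y) x 34 mm high, smooth upright sides, 0.17 to 0.35 kg, too wide to grip; slides on the table. Origin at the centre of its underside. The case and the dock stand up to about 12 N; 16 N breaks them, and less than 2.5 N is no firm press.
- dock: fixed dock on the table, no floor: two white side rails 10 mm thick, 30 mm high, 138 mm apart inside (4 mm free on each side of the case), running from x = -25 to +85 mm of its frame, with orange flared lips at the mouth that widen it to about 152 mm at x = -50 mm. Open towards its -x; the case goes in along its +x, with case x along dock x. Origin on the table, on the centre line of the rails.
- backstop: fixed yellow plate across the dock's back, 10 (x) x 136 x 45 mm high, parallel to the dock; origin centre of underside. Two rigid black 20 mm buffers (part of it, at y = +-42, 18 mm up) stand 2 to 38 mm out of its front face (x = -5 mm), both alike, differently each time and not measured; the case bears on them. Home, the case origin is at x = -52 to -88 mm of this frame: find it by feel.
- paper_tray: fixed grey open tray with a pile of paper, 130 (x) x 110 (y) x 50 mm high. Origin at the centre of its underside. It bounds the lane on the far side.
- pen_cup: fixed blue round pen cup with pens, 70 mm across, 62 mm high, pens up to 85 mm. Origin at the centre of its underside. It bounds the lane on the robot's side; the clear lane between cup and tray is about 150 mm wide.
- gel_bottle: fixed green bottle with a white cap, 64 mm across, 120 mm high, beyond the lane beside the way to the dock. Origin at the centre of its underside.
- glue_stick: bystander: standing yellow glue stick, a 28 mm cylinder, 90 tall, loose; origin at the centre of its underside
- tape_roll: bystander: red tape roll lying flat, 64 mm across, 22 tall, loose; origin at the centre of its underside
- eraser: bystander: white eraser 55 x 24 x 14 mm, loose; origin at the centre of its underside
- mug: bystander: blue mug, 76 mm across, 85 tall, with a handle, loose; origin at the centre of its underside
- stamp: bystander: turned wooden rubber stamp, 36 mm foot, 56 tall, loose; origin at the centre of its underside
- paint_jar: bystander: orange paint jar with a white cap, 48 mm across, 60 tall, loose; origin at the centre of its underside

How it is judged:
On the way, in this order (a step that is already met when the one before it is completed fails the run):
1. the case is in the lane between the paper tray and the pen cup (y of case in the frame of paper_tray between -0.05 and 0.05 m and x of case in the frame of paper_tray below -0.1 m and horizontal distance between case and pen_cup below 0.17 m), for 0.1 s.
2. the case, square in the dock, bears on the backstop with at least 2.5 N for half a second (contact force between case and backstop above 2.5 N and angle between the x axis of case and the x axis of dock, either way round below 0.05 rad), for 0.5 s.
At the end, for the whole second after the job is handed in: the case lies flat and at rest between the dock's rails, its origin 46 to 91 mm in front of the backstop's (where the buffers stop it), within 8 mm of the dock's centre line and within 0.05 rad of square, and let go of (x of case in the frame of backstop between -0.091 and -0.046 m and y of case in the frame of dock between -0.008 and 0.008 m and angle between the x axis of case and the x axis of dock, either way round below 0.05 rad and height (world z) of case below 0.004 m and linear speed of case below 0.01 m/s and angular speed of case below 0.05 rad/s); the robot touches nothing.
It fails at once if the paper tray, pen cup or gel bottle is touched by anything (contact force between anything else and paper_tray above 0.5 N or contact force between anything else and pen_cup above 0.5 N or contact force between anything else and gel_bottle above 0.5 N).
It fails at once if the case is lifted more than 8 mm or tipped more than 0.12 rad (height (world z) of case above 0.008 m or angle between case's own z axis and vertical above 0.12 rad).
It fails at once if the case is pressed on the backstop or the dock with more than 16 N (contact force between case and backstop above 16 N or contact force between case and dock above 16 N).
It fails at once if a bystander is moved more than 10 mm (distance of any of glue_stick, tape_roll, eraser, mug, stamp, paint_jar from where it was at the start of the episode above 0.01 m).
It also fails if it takes over 70 s, if anything falls off the work surface, if the arm or the gripper's body presses on something with over 40 N, if the wrist force passes 120 N, or if a joint passes its speed limit or range.

## Working session

There is one attempt and no reset: what is moved stays moved. The work goes in short steps, Python scripts to look and compute and a tool call to move; the robot and the scene stay as the last step left them, time stands still between calls to the robot, and variables do not carry over. Pictures are saved under pics/ and viewed, and the job is handed in when it is done.

Besides the shell and the picture viewer there is one more tool, called after "Emit:" in YAML: its name, and indented under it one key for each argument. carry_out: Moves the arm, as the interface text tells. Its arguments: {"type":"object","properties":{"series":{"type":"string"},"grip_force":{"type":"number"}},"required":["series"]}

```bash
ls; mkdir -p pics
python3 - <<'E'
from bench import r, eyes, spotter
import cv2
print(r.get_obs(), r.tip_reach)
for n in ("scene","top"):
    f=eyes.grab_frame(n); cv2.imwrite(f"pics/{n}0.png",f["color"]); print(n,f["intrinsics"],f["R"],f["t"])
    for q in "case dock backstop paper_tray pen_cup gel_bottle glue_stick tape_roll eraser mug stamp paint_jar".split():
        d=spotter.mark_of(f,q); print(q,[(x["uv"],round(x["confidence"],2)) for x in d[:3]])
E
```

```text
pics
{'clock': 0.0, 'joints': array([ 1.11193848,  0.47778924,  0.02233353,  1.5564372 , -0.01151028,
        1.10929972, -0.08309224]), 'qvel': array([ 9.58999394e-05, -1.09012659e-03, -1.01876923e-03,  2.36802414e-03,
       -6.36582423e-05,  5.07194491e-04, -1.27130926e-04]), 'tau': array([ 3.31865604e-04, -5.96441960e+01,  1.60829745e+00, -2.81195372e+01,
        1.25467975e-02,  9.21240920e-03, -1.95803676e-05]), 'tcp_pos': array([ 0.23170817, -0.63330823,  0.20253894]), 'orientation': array([-3.09166809e+00, -5.47890289e-01,  6.81711212e-04]), 'contact_force': array([-0.46917411,  0.59368095, -0.59552841]), 'moment': array([ 0.00010916,  0.02374826, -0.01716309]), 'grip_width': 0.08557033959999201} 0.008
scene [[409.79023321   0.         280.11429274]
 [  0.         409.79023321 211.6745757 ]
 [  0.           0.           1.        ]] [[ 0.87532533  0.48347605  0.00751546]
 [ 0.27590168 -0.48663051 -0.82889626]
 [-0.39709423  0.72762742 -0.55935186]] [-0.53218268 -0.10024732  1.22689116]
case [([164.2, 321.5], 0.55)]
dock [([336.0, 198.1], 0.78)]
backstop [([357.1, 209.2], 0.84
[... 407 characters left out ...]
[416.82737506   0.         274.18170698]
 [  0.         416.82737506 207.33643638]
 [  0.           0.           1.        ]] [[ 0.01195597 -0.99990871  0.0062951 ]
 [-0.98349221 -0.01289599 -0.18049034]
 [ 0.18055504 -0.00403324 -0.98355661]] [0.02754343 0.57836194 0.82295479]
case [([441.2, 235.9], 0.66)]
dock []
backstop [([191.1, 150.3], 0.9)]
paper_tray [([307.3, 174.3], 0.78)]
pen_cup [([321.3, 291.0], 0.58), ([377.8, 306.2], 0.57)]
gel_bottle [([110.9, 223.3], 0.97)]
glue_stick [([425.2, 168.5], 0.93)]
tape_roll [([379.3, 303.2], 0.73), ([359.7, 129.6], 0.45)]
eraser [([359.4, 129.4], 0.55)]
mug [([263.0, 117.5], 0.72)]
stamp [([171.8, 321.3], 0.75)]
paint_jar [([397.6, 139.2], 0.65)]
```

View pics/scene0.png

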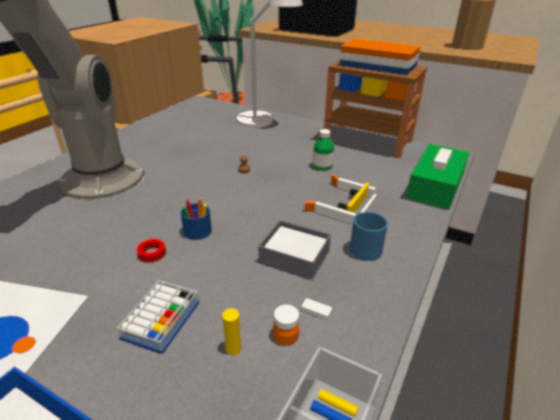

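View pics/top0.png

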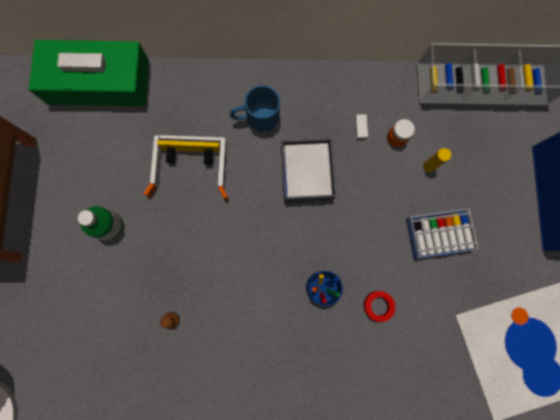

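The two pictures agree. Top view: case at (441,235), long side along the image columns (world y), tray (307,172), cup (324,289), dock mouth facing down at about (187,190), and bottle foot about (110,225). So I push sideways in +y through the lane, then +x into the dock. Next I'll fit the silhouettes to get metric poses.

```bash
cat > h.py <<'E'
import numpy as np, cv2
from scipy.optimize import minimize
def proj(f,X):
    X=np.atleast_2d(X); c=X@f["R"].T+f["t"]; p=c@f["intrinsics"].T; return p[:,:2]/p[:,2:]
def unproj(f,uv,z):
    K=f["intrinsics"];d=f["R"].T@np.linalg.solve(K,[uv[0],uv[1],1]);o=-f["R"].T@f["t"];s=(z-o[2])/d[2];return o+s*d
def box(a,b,h,z0=0): return np.array([[x,y,z] for x in(-a/2,a/2) for y in(-b/2,b/2) for z in(z0,h)])
def cyl(d,h): 
    t=np.linspace(0,2*np.pi,24,endpoint=False); return np.array([[d/2*np.cos(a),d/2*np.sin(a),z] for a in t for z in(0,h)])
def place(P,p):
    c,s=np.cos(p[2]),np.sin(p[2]); return P@np.array([[c,s,0],[-s,c,0],[0,0,1]])+[p[0],p[1],0]
S=4
def ren(f,P):
    m=np.zeros((420*2,560*2),np.uint8); q=cv2.convexHull((proj(f,P)*2*16+16).astype(np.int32)); cv2.fillConvexPoly(m,q,1,shift=4,lineType=cv2.LINE_8); return m>0
def fit(fm,P,p0,yaw=True):
    ms=[(f,cv2.resize(m.astype(np.uint8),(1120,840),interpolation=cv2.INTER_NEAREST)>0) for f,m in fm]
    def cost(v):
        p=v if yaw else [v[0],v[1],0]; c=0
        for f,m in ms:
            k=ren(f,place(P,p)); c-= (k&m).sum()/max(1,(k|m).sum())
        return c/len(ms)
    v0=np.array(p0[:3] if yaw else p0[:2],float); n=len(v0)
    best=None
    for k in range(2):
        st=np.vstack([v0]+[v0+np.eye(n)[i]*([.015,.015,.15][i]) for i in range(n)])
        o=minimize(cost,v0,method="Nelder-Mead",options=dict(initial_simplex=st,xatol=2e-4,fatol=1e-4)); v0=o.x
    return o.x,-o.fun
def mask(sp,f,q):
    d=sp.trace(f,q); return (d[0]["pixels"],d[0]["confidence"],d[0]["uv"]) if d else (None,0,None)
E
python3 - <<'E'
from bench import r, eyes, spotter
from h import *
T=eyes.grab_frame("top");Sc=eyes.grab_frame("scene")
D=dict(case=(box(.09,.13,.034),1),paper_tray=(box(.13,.11,.05),1),pen_cup=(cyl(.07,.062),0),gel_bottle=(cyl(.064,.12),0),backstop=(box(.01,.136,.045),1),glue_stick=(cyl(.028,.09),0),tape_roll=(cyl(.064,.022),0),eraser=(box(.055,.024,.014),1),mug=(cyl(.076,.085),0),stamp=(cyl(.036,.056),0),paint_jar=(cyl(.048,.06),0))
for q,(P,y) in D.items():
    m1,c1,u1=mask(spotter,T,q);m2,c2,u2=mask(spotter,Sc,q)
    print(q,"conf",c1,c2,u1,u2,end=" ")
    for nm,fm in (("top",[(T,m1)]),("both",[(T,m1),(Sc,m2)])):
        if any(m is None for _,m in fm): continue
        x0=unproj(T,u1,.02)
        p,i=fit(fm,P,[x0[0],x0[1],0.01],y); print(nm,np.round(p,4),round(i,2),end=" ")
    print()
m,c,u=mask(spotter,T,"dock");print("dock",c,u)
for nm,(u,v) in dict(railL=(158,140),railR=(222,140),railLm=(153,182),railRm=(221,184),lipL=(150,194),lipR=(226,198)).items(): print(nm,unproj(T,(u,v),.03))
cv2.imwrite("pics/zoom1.png",cv2.resize(T["color"][100:240,80:260],None,fx=4,fy=4,interpolation=cv2.INTER_CUBIC))
E
```

```text
case conf 0 0.87 None [162.2, 316.9] 
paper_tray conf 0.69 0.65 [307.6, 170.8] [292.2, 248.0] top [ 0.6658 -0.0369  0.059 ] 0.97 both [ 0.666  -0.0366  0.0583] 0.97 
pen_cup conf 0.81 0.97 [324.3, 290.1] [194.9, 219.5] top [ 0.4136 -0.0707] 0.96 both [ 0.4132 -0.0696] 0.94 
gel_bottle conf 0.75 0.9 [100.6, 220.7] [324.4, 154.3] top [0.5371 0.3816] 0.77 both [0.5414 0.3956] 0.76 
backstop conf 0.97 0.73 [191.0, 148.1] [357.1, 200.1] top [ 0.7188  0.2248 -0.0161] 0.71 both [ 0.7187  0.2267 -0.0118] 0.64 
glue_stick conf 0.83 0 [434.1, 162.8] None top [ 0.6883 -0.315 ] 0.91 
tape_roll conf 0.69 0.97 [386.7, 306.3] [152.3, 249.8] top [ 0.3771 -0.1893] 0.7 both [ 0.3769 -0.1893] 0.81 
eraser conf 0.76 0.75 [361.1, 129.9] [317.6, 308.8] top [ 0.7771 -0.1629 -0.0289] 0.83 both [ 0.7782 -0.1625  0.0713] 0.79 
mug conf 0.82 0.75 [259.2, 109.0] [368.0, 237.3] top [0.8012 0.0645] 0.87 both [0.8003 0.0641] 0.9 
stamp conf 0.44 0.58 [306.2, 172.0] [241.0, 168.5] top [ 0.7058 -0.0701] 0.11 both [ 0.7058 -0.0701] 0.05 
paint_jar conf 0.77 0.85 [399.5, 135.2] [288.0, 325.5] top [ 0.7528 -0.2431] 0.89 both [ 0.754  -0.2434] 0.89 
dock 0.57 [160.8, 157.3]
railL [0.73050715 0.29408252 0.03      ]
railR [0.73251968 0.15231465 0.03      ]
railLm [0.6346901  0.29898766 0.03      ]
railRm [0.63221461 0.15102465 0.03      ]
lipL [0.60792474 0.30374935 0.03      ]
lipR [0.60126999 0.13913364 0.03      ]
```

View pics/zoom1.png

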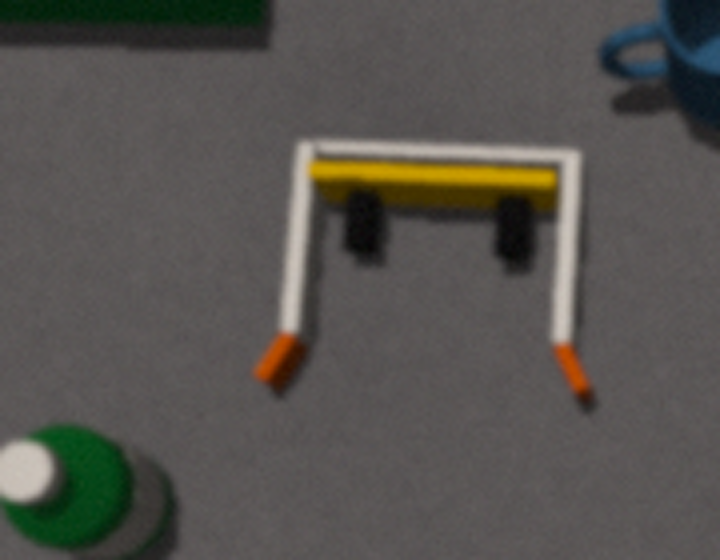

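```bash
cat > p2.py <<'E'
from bench import r, eyes, spotter
from h import *
T=eyes.grab_frame("top");Sc=eyes.grab_frame("scene")
def many(f,boxes,p):
    m=np.zeros((840,1120),bool)
    for B in boxes: m|=ren(f,place(B,p))
    return m
def bx(x0,x1,y0,y1,z0,z1): return np.array([[x,y,z] for x in(x0,x1) for y in(y0,y1) for z in(z0,z1)])
img=cv2.resize(T["color"],(1120,840),interpolation=cv2.INTER_CUBIC); hsv=cv2.cvtColor(img,cv2.COLOR_BGR2HSV)
roi=np.zeros((840,1120),bool); roi[258:410,290:470]=1
w=(hsv[...,1]<60)&(hsv[...,2]>120)&roi
y=(hsv[...,0]>20)&(hsv[...,0]<35)&(hsv[...,1]>150)&(hsv[...,2]>60)&roi
print(w.sum(),y.sum())
rails=[bx(-.025,.085,s*.069,s*.079,0.0,.03) for s in(-1,1)]
from scipy.optimize import minimize
cut=[0]
def cost(v):
    k=many(T,rails,v[:3]); ww=w.copy(); 
    # ignore back wall: only rows below row 300 (2x)
    s=slice(312,None)
    kt=k[s]; return -(kt&ww[s]).sum()/(kt|ww[s]).sum()
best=None
for a in(0,-.04,-.08):
    o=minimize(cost,[.655,.224,a],method="Nelder-Mead",options=dict(initial_simplex=np.array([[.655,.224,a],[.665,.224,a],[.655,.23,a],[.655,.224,a+.05]]),xatol=1e-4,fatol=1e-5)); print("dock",np.round(o.x,4),o.fun)
P=box(.01,.136,.045)
p,i=fit([(T,cv2.resize(y.astype(np.uint8),(560,420),interpolation=cv2.INTER_AREA))],P,[.72,.226,-.03]); print("backstop",p,i)
for k in range(3):
    m1,c1,u1=mask(spotter,T,"case");m2,c2,u2=mask(spotter,Sc,"case")
    fm=[(f,m) for f,m in((T,m1),(Sc,m2)) if m is not None]
    print(c1,c2)
    if fm: print(fit(fm,box(.09,.13,.034),[.53,-.32,0.05]))
    T=eyes.grab_frame("top");Sc=eyes.grab_frame("scene")
for u in [(171.8,321.3)]: print("stamp",unproj(T,u,0))
m,c,u=mask(spotter,T,"gel_bottle"); print("cap/bottle uv",u, "cap centre", unproj(T,(86,218),.12), "ring?")
v=cv2.resize(T["color"][180:300,280:500],None,fx=3.5,fy=3.5,interpolation=cv2.INTER_CUBIC); cv2.imwrite("pics/zoom2.png",v)
E
python3 p2.py
```

```text
2959 2114
dock [ 0.6647  0.2303 -0.0132] -0.6746166950596252
dock [ 0.6657  0.2301 -0.0127] -0.6725917431192661
dock [ 0.6655  0.2306 -0.0172] -0.6769936890418818
backstop [ 0.72195765  0.22746633 -0.03203832] 0.7948355146798727
0.89 0.66
(array([ 0.53203032, -0.32693623,  0.15885405]), np.float64(0.9482047754306926))
0.55 0.78
(array([ 0.53170681, -0.32606293,  0.1494621 ]), np.float64(0.9424036945542843))
0.66 0.56
(array([ 0.5318278 , -0.32727506,  0.16487994]), np.float64(0.9452940370409975))
stamp [0.3392811 0.2485581 0.       ]
cap/bottle uv [98.7, 221.2] cap centre [0.54001901 0.39633695 0.12      ] ring?
```

```bash
sleep 1
```

```text
(no output)
```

View pics/zoom2.png

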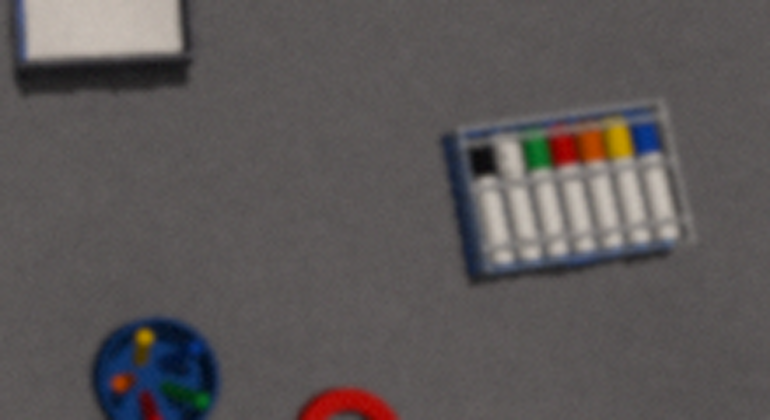

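```bash
cat > s.py <<'E'
# state and move calc: s.py [x y z phi gripnote]
import sys,numpy as np
from bench import r
from scipy.spatial.transform import Rotation as Ro
o=r.get_obs(); R=Ro.from_rotvec(o["orientation"]).as_matrix(); ph=np.arctan2(R[1,0],R[0,0])
print("t",round(o["clock"],2),"tcp",np.round(o["tcp_pos"],4),"phi",round(ph,4),"zaxis",np.round(R[:,2],3),"F",np.round(o["contact_force"],2),"w",round(o["grip_width"],4),"j",np.round(o["joints"],2))
if len(sys.argv)>4:
    g=np.array([float(v) for v in sys.argv[1:4]]); d=R.T@(g-o["tcp_pos"])*100
    print("tool shift cm",np.round(d,2),"turn",round((ph-float(sys.argv[4])+np.pi)%(2*np.pi)-np.pi,4))
E
python3 s.py .546 -.417 .12 1.728
```

```text
t 3.3 tcp [ 0.232  -0.6339  0.2035] phi 0.3508 zaxis [ 0. -0. -1.] F [ 0.13 -0.61 -0.31] w 0.0854 j [ 1.11  0.48  0.02  1.56 -0.01  1.11 -0.08]
tool shift cm [36.94 -9.58  8.35] turn -1.3772
```

Emit:
carry_out:
  series: "4.6 -1.2 1 0 0.55; 4.6 -1.2 1 0 0.55; 4.6 -1.2 1 0 0.55; 4.6 -1.2 1 0 0.55; 4.6 -1.2 1 0 0.55; 4.6 -1.2 1 0 0.55; 4.6 -1.2 1 0 0.55; 4.6 -1.2 1 0 0.55"

```text
clock: 4.3
tcp_pos: [0.5458, -0.4165, 0.1233]
orientation: [3.093, 0.548, 0.0]
contact_force: [-0.3, -0.5, 0.1]
grip_width: 0.0472
```

Emit:
carry_out:
  series: "0 0 0 -0.1725 0.55; 0 0 0 -0.1725 0.55; 0 0 0 -0.1725 0.55; 0 0 0 -0.1725 0.55; 0 0 0 -0.1725 0.55; 0 0 0 -0.1725 0.55; 0 0 0 -0.1725 0.55; 0 0 0 -0.1725 0.55"

```text
clock: 5.3
tcp_pos: [0.5445, -0.4175, 0.1235]
orientation: [2.03, 2.397, -0.0]
contact_force: [-0.8, -0.9, 1.0]
grip_width: 0.0469
```

```bash
python3 s.py .546 -.417 .02 1.728
```

```text
t 5.3 tcp [ 0.5445 -0.4175  0.1235] phi 1.7362 zaxis [-0. -0. -1.] F [-0.78 -0.88  1.02] w 0.0469 j [ 0.82  0.6  -0.38  1.58  0.25  1.01  0.54]
tool shift cm [ 0.02  0.16 10.35] turn 0.0082
```

Emit:
carry_out:
  series: "0 0 3 0 0.55; 0 0 3 0 0.55; 0 0 2 0 0.55; 0 0 1.2 0 0.55; 0 0 1 0 0.55; 0 0 0 0 0.55"

```text
clock: 6.05
tcp_pos: [0.5445, -0.4172, 0.0212]
orientation: [-2.036, -2.392, 0.0]
contact_force: [0.2, 0.5, 1.2]
grip_width: 0.047
```

```bash
python3 s.py
python3 - <<'E'
from bench import eyes
import cv2
for n in("scene","top"):
    T=eyes.grab_frame(n);
    a=T["color"][150:280,400:560] if n=="top" else T["color"][230:400,60:260]
    cv2.imwrite(f"pics/b_{n}.png",cv2.resize(a,None,fx=3.5,fy=3.5,interpolation=cv2.INTER_CUBIC))
E
```

```text
t 6.05 tcp [ 0.5445 -0.4172  0.0212] phi 1.7308 zaxis [-0.  0. -1.] F [0.21 0.46 1.24] w 0.047 j [ 0.8   0.71 -0.34  1.63  0.3   0.85  0.49]
```

View pics/b_scene.png

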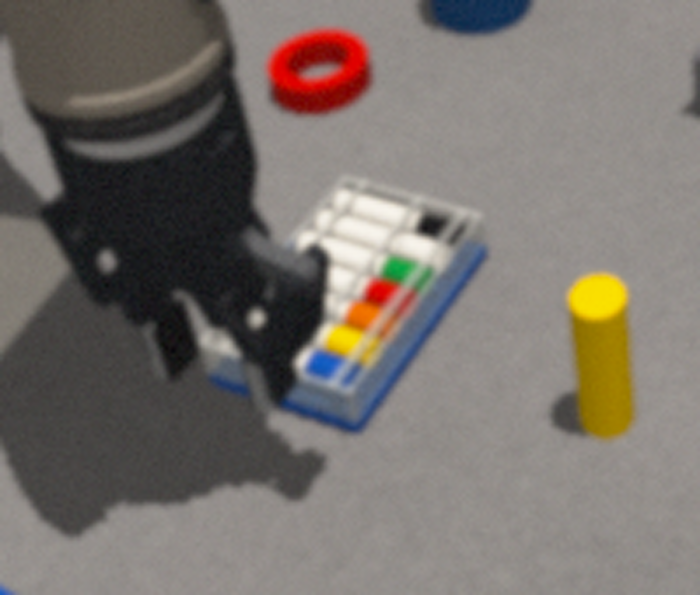

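View pics/b_top.png

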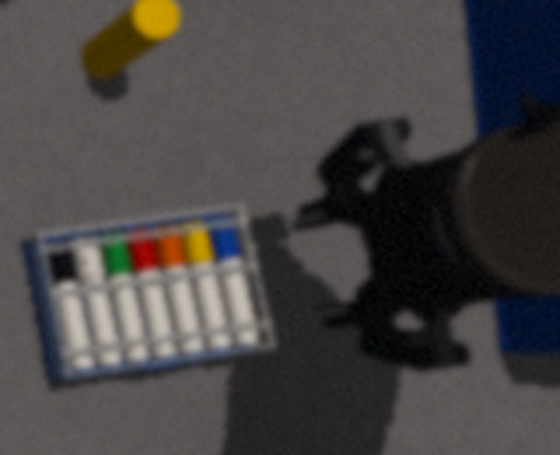

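Emit:
carry_out:
  series: "0.8 0 0 0 0.55; 0.8 0 0 0 0.55; 0.8 0 0 0 0.55; 1 0 0 0 0.55; 1 0 0 0.03 0.55; 1 0 0 0.03 0.55; 1 0 0 0.03 0.55; 1 0 0 0.03 0.55"

```text
clock: 7.15
tcp_pos: [0.5344, -0.3431, 0.0216]
orientation: [-2.177, -2.265, -0.0]
contact_force: [-0.4, 0.5, 0.6]
grip_width: 0.0471
```

```bash
python3 s.py
cat > c.py <<'E'
from bench import r, eyes, spotter
from h import *
import sys
x0,y0,a0=[float(v) for v in sys.argv[1:4]]; nm=sys.argv[4]
T=eyes.grab_frame("top");Sc=eyes.grab_frame("scene")
m1,c1,u1=mask(spotter,T,"case");m2,c2,u2=mask(spotter,Sc,"case")
B=box(.09,.13,.034)
for n,fm in (("top",[(T,m1)]),("scene",[(Sc,m2)]),("both",[(T,m1),(Sc,m2)])):
    if any(m is None for _,m in fm): print(n,"none"); continue
    p,i=fit(fm,B,[x0,y0,a0]); print(n,np.round(p,4),round(i,3)); 
    if n!="scene":
        best=p
out=[]
try: best
except NameError: best=np.array([x0,y0,a0])
for f in(T,Sc):
    v=f["color"].copy(); v=cv2.resize(v,None,fx=3,fy=3,interpolation=cv2.INTER_CUBIC)
    for z in(0,.034):
        q=proj(f,place(np.array([[a,b,z] for a,b in((-.045,-.065),(.045,-.065),(.045,.065),(-.045,.065))]),best))
        cv2.polylines(v,[((q+.5)*3).astype(int)],True,(0,255,255),1)
    c=(proj(f,[[best[0],best[1],.02]])[0]*3).astype(int)
    x=np.clip(c[0]-200,0,1680-400);y=np.clip(c[1]-220,0,1260-440); out.append(v[y:y+440,x:x+400])
cv2.imwrite(f"pics/{nm}.png",np.hstack(out))
E
python3 c.py .525 -.28 0.03 c1
```

```text
t 7.15 tcp [ 0.5344 -0.3431  0.0216] phi 1.6101 zaxis [-0.  0. -1.] F [-0.37  0.5   0.56] w 0.0471 j [ 0.71  0.64 -0.32  1.77  0.28  0.77  0.29]
top [ 0.5311 -0.3243  0.1535] 0.747
scene [ 0.5315 -0.3258  0.1453] 0.783
both [ 0.5315 -0.3257  0.1588] 0.764
```

View pics/c1.png

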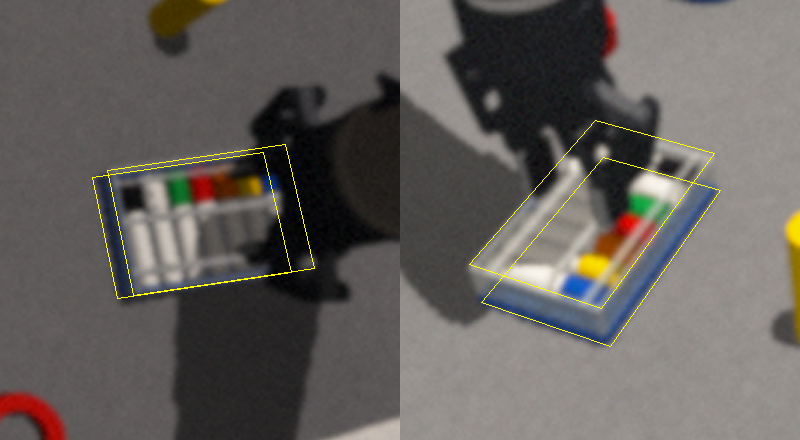

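Run:
```python
from bench import eyes
import cv2,numpy as np
from h import *
T=eyes.grab_frame("top");a=T["color"][150:280,380:540]
S=eyes.grab_frame("scene");b=S["color"][230:390,60:260]
cv2.imwrite("pics/d1.png",cv2.resize(a,None,fx=4.5,fy=4.5,interpolation=cv2.INTER_CUBIC))
cv2.imwrite("pics/d2.png",cv2.resize(b,None,fx=3.5,fy=3.5,interpolation=cv2.INTER_CUBIC))
```

```text
(no output)
```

View pics/d1.png

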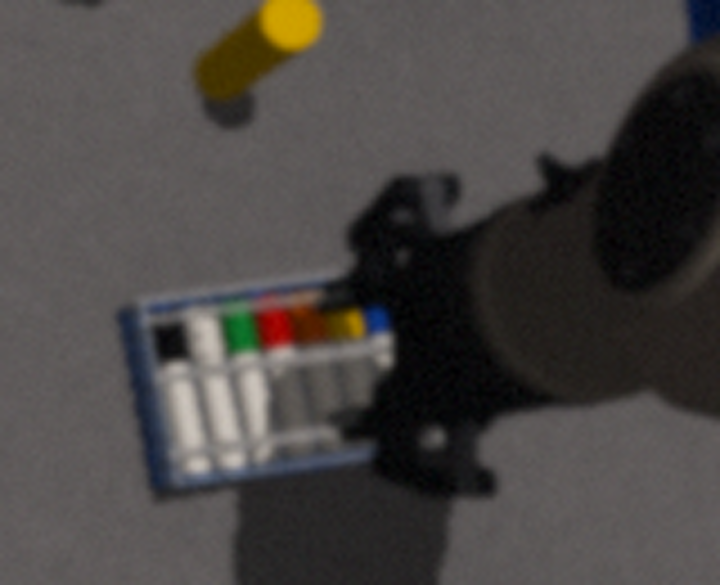

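View pics/d2.png

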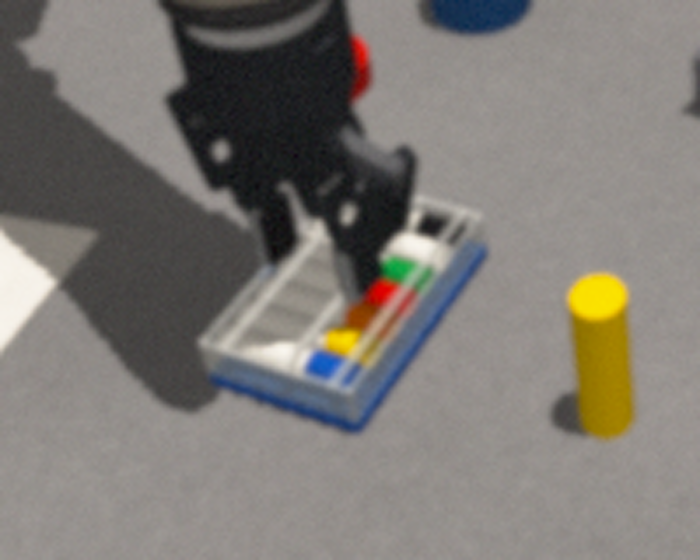

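```bash
python3 s.py
python3 - <<'E'
from bench import eyes
from h import *
T=eyes.grab_frame("top");S=eyes.grab_frame("scene")
for z in(0.02,.035,.05,.07):
  for s in(-.03,.03): print(z,s,proj(T,[.534+s,-.343,z]),proj(S,[.534+s,-.343,z]))
E
```

```text
t 7.45 tcp [ 0.5345 -0.3446  0.0216] phi 1.6107 zaxis [ 0. -0. -1.] F [ 0.44 -0.42 -0.63] w 0.047 j [ 0.71  0.64 -0.32  1.77  0.28  0.77  0.29]
0.02 -0.03 [[449.47434321 246.19369999]] [[142.78468983 312.86245152]]
0.02 0.03 [[447.70933122 218.59553321]] [[167.37487548 325.25127923]]
0.035 -0.03 [[452.45478699 245.5634168 ]] [[141.32477172 307.25778224]]
0.035 0.03 [[450.62436641 217.51631388]] [[166.14872745 319.6062854 ]]
0.05 -0.03 [[455.53676286 244.91166232]] [[139.83215493 301.52758175]]
0.05 0.03 [[453.63747882 216.40078391]] [[164.89421461 313.8307044 ]]
0.07 -0.03 [[459.81317851 244.00731615]] [[137.78920708 293.68464386]]
0.07 0.03 [[457.816278   214.85368738]] [[163.17567995 305.91883947]]
```

The fingers are hovering over the lid. The case has not moved, so the tips stand higher than I assumed. I'll back out and find the table by feel.

Emit:
carry_out:
  series: "0 0 -1 0 0.55; -2.5 0 0 -0.03 0.55; -2.5 0 0 -0.03 0.55; -2.5 0 0 -0.03 0.55; -1.5 0 0 -0.03 0.55; 0 0 1 0 0.55; 0 0 0.4 0 0.55; 0 0 0 0 0.55"

```text
clock: 8.55
tcp_pos: [0.5416, -0.4322, 0.0169]
orientation: [-2.034, -2.392, -0.001]
contact_force: [1.0, 0.2, -0.1]
grip_width: 0.047
```

```bash
python3 s.py .546 -.417 .01 1.728
```

```text
t 8.55 tcp [ 0.5416 -0.4322  0.0169] phi 1.7318 zaxis [-0.001  0.001 -1.   ] F [ 1.03  0.18 -0.12] w 0.047 j [ 0.81  0.73 -0.34  1.62  0.3   0.85  0.52]
tool shift cm [1.42 0.68 0.69] turn 0.0038
```

Emit:
carry_out:
  series: "0 0 0.3 0 0.55; 0 0 0.3 0 0.55; 0 0 0.2 0 0.55; 0 0 0 0 0.55"

```text
clock: 9.05
tcp_pos: [0.5416, -0.4336, 0.0093]
orientation: [-2.037, -2.392, 0.0]
contact_force: [-0.1, -0.5, 0.9]
grip_width: 0.0469
```

```bash
python3 s.py
python3 - <<'E'
from bench import eyes
import cv2,numpy as np
T=eyes.grab_frame("top");a=T["color"][150:280,400:560]
S=eyes.grab_frame("scene");b=S["color"][250:410,60:260]
cv2.imwrite("pics/e1.png",cv2.resize(a,None,fx=4.5,fy=4.5,interpolation=cv2.INTER_CUBIC))
cv2.imwrite("pics/e2.png",cv2.resize(b,None,fx=3.5,fy=3.5,interpolation=cv2.INTER_CUBIC))
E
```

```text
t 9.05 tcp [ 0.5416 -0.4336  0.0093] phi 1.7307 zaxis [-0.  0. -1.] F [-0.08 -0.55  0.92] w 0.0469 j [ 0.81  0.74 -0.34  1.62  0.3   0.84  0.51]
```

View pics/e2.png

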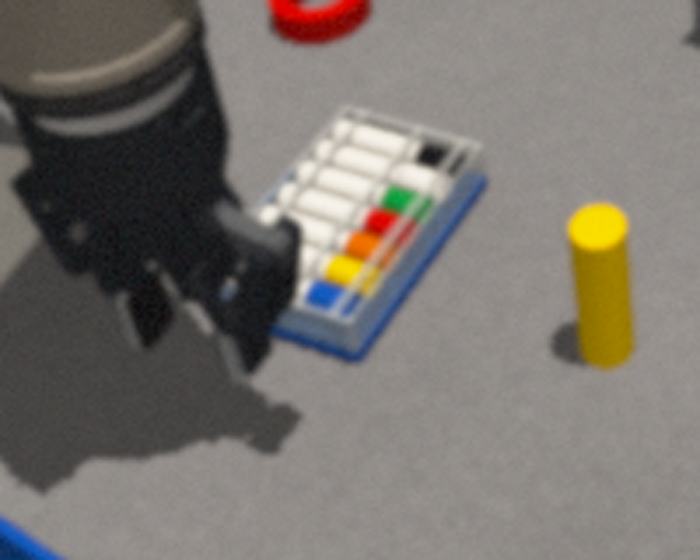

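View pics/e1.png

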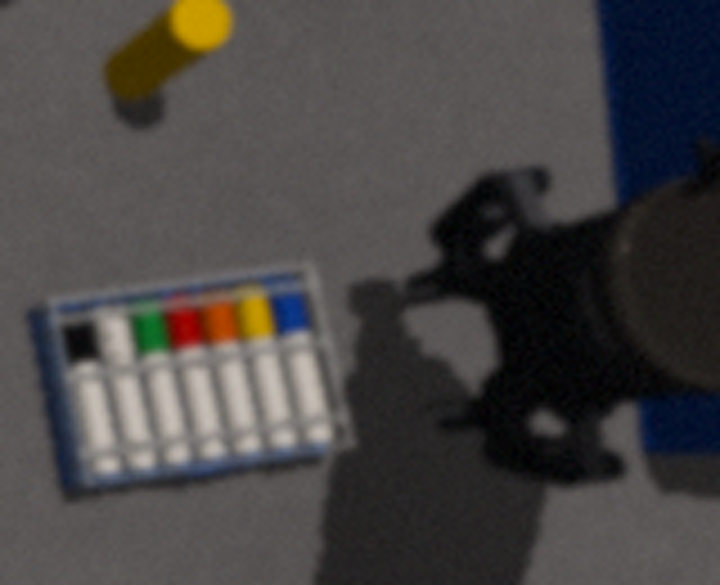

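Emit:
carry_out:
  series: "0 0 0.2 0 0.55; 0 0 0.2 0 0.55; 0 0 0.2 0 0.55; 0 0 0 0 0.55"

```text
clock: 9.65
tcp_pos: [0.5416, -0.4336, 0.0032]
orientation: [-2.036, -2.392, 0.0]
contact_force: [-0.3, -0.1, -0.3]
grip_width: 0.0471
```

Emit:
carry_out:
  series: "0 0 0.2 0 0.55; 0 0 0.2 0 0.55; 0 0 0 0 0.55"

```text
clock: 10.02
tcp_pos: [0.5416, -0.4336, -0.0008]
orientation: [-2.036, -2.392, 0.0]
contact_force: [-0.0, -0.1, 0.3]
grip_width: 0.0472
```

Emit:
carry_out:
  series: "0 0 0.2 0 0.55; 0 0 0.2 0 0.55; 0 0 0.2 0 0.55; 0 0 0 0 0.55"

```text
clock: 10.52
tcp_pos: [0.5416, -0.4336, -0.0068]
orientation: [-2.037, -2.392, 0.0]
contact_force: [-0.5, -0.5, 0.2]
grip_width: 0.0474
```

```bash
python3 s.py
python3 - <<'E'
from bench import eyes
import cv2,numpy as np
from h import *
T=eyes.grab_frame("top");a=T["color"][190:280,460:560]
S=eyes.grab_frame("scene");b=S["color"][300:390,60:170]
cv2.imwrite("pics/f.png",np.hstack([cv2.resize(a,(400,360),interpolation=cv2.INTER_CUBIC),cv2.resize(b,(440-40,327),interpolation=cv2.INTER_CUBIC)[:327]][:1]))
cv2.imwrite("pics/f2.png",cv2.resize(b,None,fx=6,fy=6,interpolation=cv2.INTER_CUBIC))
cv2.imwrite("pics/f1.png",cv2.resize(a,None,fx=6,fy=6,interpolation=cv2.INTER_CUBIC))
E
```

```text
t 10.53 tcp [ 0.5416 -0.4336 -0.0068] phi 1.7308 zaxis [-0.  0. -1.] F [-0.47 -0.46  0.23] w 0.0474 j [ 0.81  0.76 -0.33  1.62  0.31  0.81  0.51]
```

View pics/f1.png

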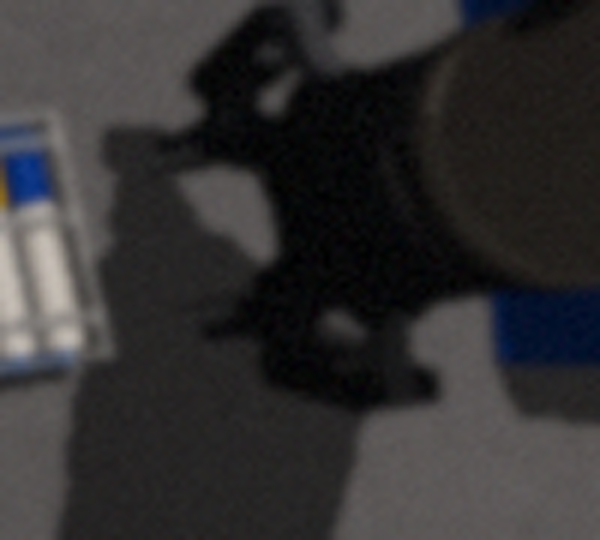

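View pics/f2.png

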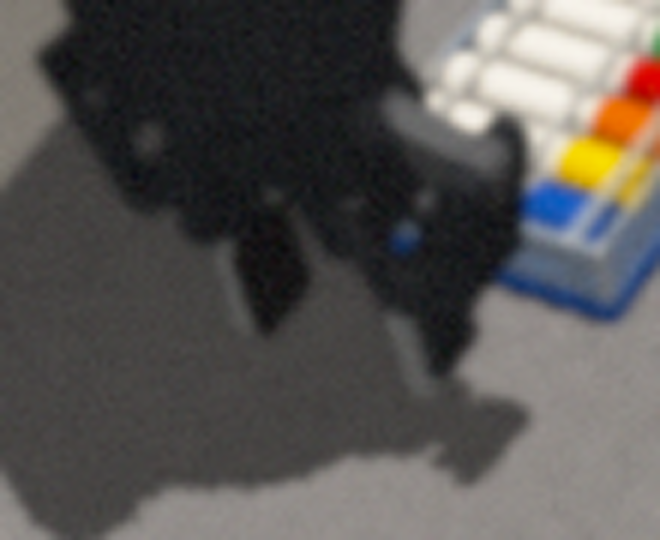

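Run:
```python
from bench import eyes
from h import *
T=eyes.grab_frame("top");S=eyes.grab_frame("scene")
for z in(0.,.01,.02,.03,.04):
  print(z,[np.round(unproj(S,u,z)[:2],4) for u in((130.8,365.5),(134.2,362.5),(104,355))],[np.round(unproj(T,u,z)[:2],4) for u in((486.7,213.3),(494.7,245))])
```

```text
0.0 [array([ 0.5548, -0.4278]), array([ 0.5555, -0.4207]), array([ 0.4987, -0.4352])] [array([ 0.5803, -0.4395]), array([ 0.5098, -0.4514])]
0.01 [array([ 0.5618, -0.432 ]), array([ 0.5625, -0.425 ]), array([ 0.5066, -0.4393])] [array([ 0.5786, -0.4342]), array([ 0.5088, -0.4461])]
0.02 [array([ 0.5689, -0.4362]), array([ 0.5695, -0.4293]), array([ 0.5145, -0.4434])] [array([ 0.5768, -0.429 ]), array([ 0.5078, -0.4407])]
0.03 [array([ 0.5759, -0.4404]), array([ 0.5765, -0.4337]), array([ 0.5225, -0.4475])] [array([ 0.575 , -0.4238]), array([ 0.5068, -0.4354])]
0.04 [array([ 0.5829, -0.4447]), array([ 0.5835, -0.438 ]), array([ 0.5304, -0.4516])] [array([ 0.5733, -0.4185]), array([ 0.5058, -0.43  ])]
```

Emit:
carry_out:
  series: "0 0.35 0.2 0 0.55; 0 0.35 0 0 0.55; 1 0 0 0 0.55; 1 0 0 0 0.55; 1 0 0 0 0.55; 0.8 0 0 0 0.55; 0.8 0 0 0 0.55; 0 0 0 0 0.55"

```text
clock: 11.72
tcp_pos: [0.5414, -0.3862, -0.0084]
orientation: [-2.036, -2.392, -0.0]
contact_force: [0.6, -0.4, -0.0]
grip_width: 0.047
```

```bash
python3 s.py; python3 c.py .53 -.30 0.15 c2
```

```text
t 11.72 tcp [ 0.5414 -0.3862 -0.0084] phi 1.7316 zaxis [-0.  0. -1.] F [ 0.61 -0.41 -0.02] w 0.047 j [ 0.76  0.73 -0.33  1.7   0.32  0.77  0.44]
top [ 0.5282 -0.3104  0.1609] 0.973
scene [ 0.5289 -0.3098  0.1841] 0.615
both [ 0.5283 -0.3105  0.1559] 0.793
```

View pics/c2.png

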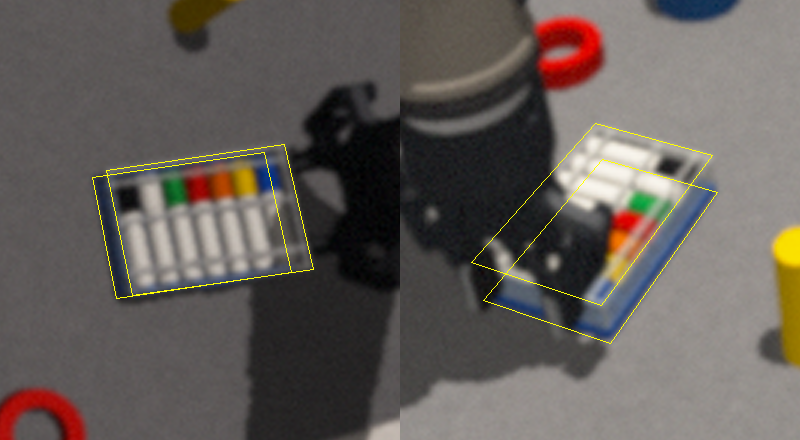

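Emit:
carry_out:
  series: "1 0 0 0.01 0.55; 1 0 0 0.015 0.55; 1 0 0 0.02 0.55; 1 0 0 0.02 0.55; 1 0 0 0.02 0.55; 1 0 0 0.02 0.55; 1 0 0 0.02 0.55; 0.5 0 0 0 0.55"

```text
clock: 12.92
tcp_pos: [0.5335, -0.3116, -0.0085]
orientation: [-2.182, -2.26, -0.0]
contact_force: [-0.7, -1.2, -0.3]
grip_width: 0.0471
```

```bash
python3 s.py; python3 c.py .53 -.23 0.05 c3
```

```text
t 12.93 tcp [ 0.5335 -0.3116 -0.0085] phi 1.6062 zaxis [ 0.  0. -1.] F [-0.71 -1.18 -0.33] w 0.0471 j [ 0.65  0.66 -0.3   1.82  0.29  0.7   0.22]
top [ 0.531  -0.2348  0.036 ] 0.96
scene [ 0.53 -0.23  0.05] -0.0
both [ 0.531  -0.2348  0.036 ] 0.48
```

View pics/c3.png

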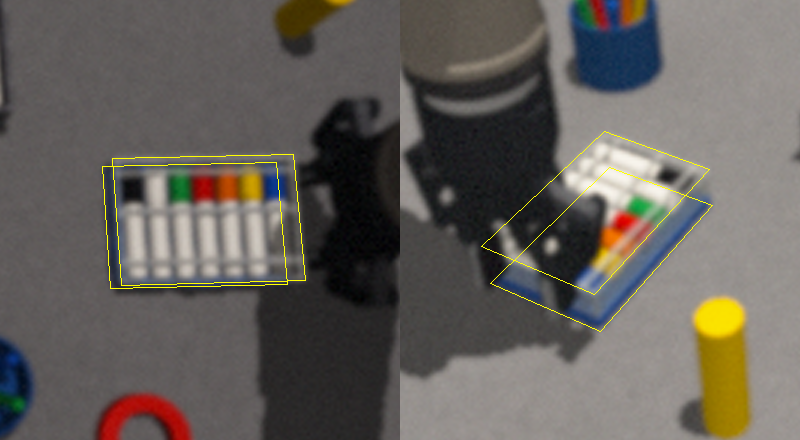

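Emit:
carry_out:
  series: "1 0 0 0 0.55; 1.4 0 0 0 0.55; 1.5 0 0 0 0.55; 1.5 0 0 0 0.55; 1.5 0 0 0 0.55; 1.5 0 0 0 0.55; 1.2 0 0 0 0.55; 0.8 0 0 0 0.55"

```text
clock: 14.12
tcp_pos: [0.5297, -0.2077, -0.0085]
orientation: [-2.181, -2.261, -0.0]
contact_force: [-0.5, -1.9, -0.7]
grip_width: 0.0466
```

```bash
python3 s.py; python3 c.py .527 -.13 0.036 c4
```

```text
t 14.12 tcp [ 0.5297 -0.2077 -0.0085] phi 1.6064 zaxis [-0.  0. -1.] F [-0.47 -1.89 -0.66] w 0.0466 j [ 0.5   0.61 -0.31  1.94  0.29  0.64  0.04]
top [ 0.5281 -0.1304  0.0397] 0.964
scene [ 0.5281 -0.1276  0.0735] 0.584
both [ 0.5284 -0.1295  0.0462] 0.77
```

View pics/c4.png

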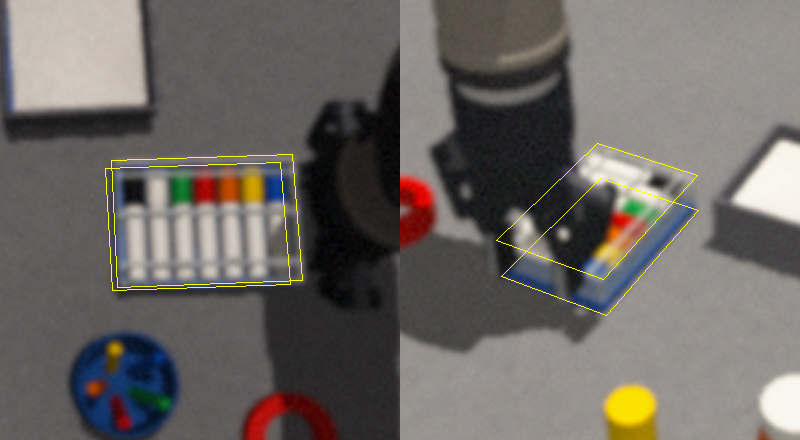

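Emit:
carry_out:
  series: "1 0 0 0 0.55; 1.5 0 0 0 0.55; 1.6 0 0 0 0.55; 1.7 0 0 0.01 0.55; 1.7 0 0 0.01 0.55; 1.7 0 0 0.01 0.55; 1.5 0 0 0 0.55; 1 0 0 0 0.55"

```text
clock: 15.32
tcp_pos: [0.5267, -0.0902, -0.0085]
orientation: [-2.214, -2.228, 0.0]
contact_force: [0.9, -1.6, -0.3]
grip_width: 0.0468
```

```bash
python3 s.py; python3 c.py .524 -.01 0.01 c5
```

```text
t 15.32 tcp [ 0.5267 -0.0902 -0.0085] phi 1.5773 zaxis [-0.  0. -1.] F [ 0.9  -1.62 -0.27] w 0.0468 j [ 0.29  0.57 -0.3   2.02  0.29  0.59 -0.2 ]
top [ 0.5279 -0.0144  0.0086] 0.937
scene [ 0.527  -0.0078  0.1036] 0.494
both [ 0.5278 -0.0133  0.0148] 0.706
```

View pics/c5.png

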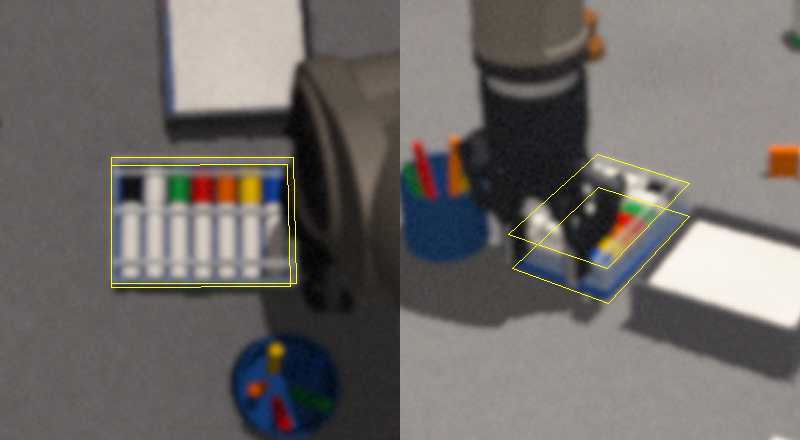

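Emit:
carry_out:
  series: "1 0 0 0.01 0.55; 1.5 0 0 0.01 0.55; 1.7 0 0 0.01 0.55; 1.8 0 0 0 0.55; 1.8 0 0 0 0.55; 1.8 0 0 0 0.55; 1.5 0 0 0 0.55; 1 0 0 0 0.55"

```text
clock: 16.52
tcp_pos: [0.5291, 0.0304, -0.0085]
orientation: [-2.248, -2.194, 0.0]
contact_force: [0.5, -0.6, -0.4]
grip_width: 0.0469
```

```bash
python3 s.py; python3 c.py .527 .11 -0.01 c6
```

```text
t 16.52 tcp [ 0.5291  0.0304 -0.0085] phi 1.5467 zaxis [-0.  0. -1.] F [ 0.46 -0.6  -0.43] w 0.0469 j [ 0.05  0.56 -0.29  2.03  0.28  0.58 -0.45]
top [ 0.5314  0.1104 -0.0508] 0.684
scene [0.5341 0.1104 0.0203] 0.553
both [ 0.5328  0.1119 -0.014 ] 0.617
```

View pics/c6.png

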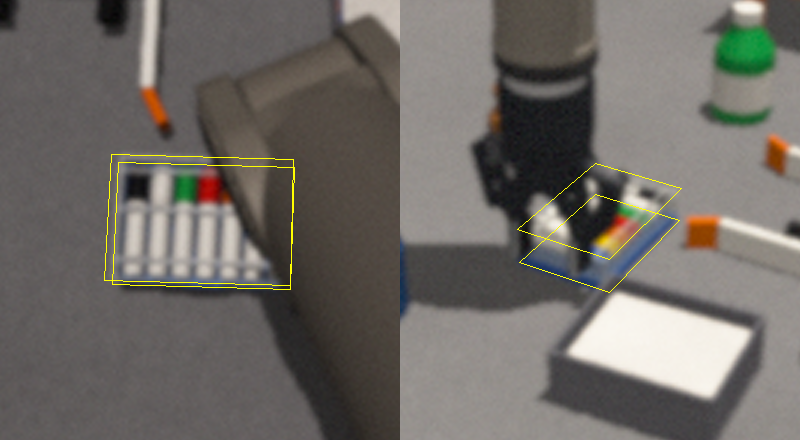

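Emit:
carry_out:
  series: "1 0 0 -0.01 0.55; 1.5 0 0 0 0.55; 1.8 0 0 0 0.55; 1.8 0 0 0 0.55; 1.8 0 0 0 0.55; 1.6 0 0 0 0.55; 1.3 0 0 0 0.55; 0.9 0 0 0 0.55"

```text
clock: 17.73
tcp_pos: [0.531, 0.147, -0.0085]
orientation: [2.238, 2.205, -0.0]
contact_force: [0.1, -3.0, 1.0]
grip_width: 0.0468
```

Emit:
carry_out:
  series: "-1 0 0 0 0.55; -1.5 0 0 0 0.55; -1.5 0 0 0 0.55; 0 0 -4 0 0.7; 0 0 -4 0 0.8; 0 0 -4 0 1"

```text
clock: 18.48
tcp_pos: [0.5302, 0.1043, 0.1126]
orientation: [2.24, 2.202, -0.001]
contact_force: [0.7, -0.2, 0.1]
grip_width: 0.084
```

```bash
python3 s.py; python3 c.py .533 .225 -0.02 c7
```

```text
t 18.48 tcp [0.5302 0.1043 0.1126] phi 1.5537 zaxis [-0. -0. -1.] F [ 0.69 -0.23  0.12] w 0.084 j [-0.02  0.39 -0.36  1.94  0.18  0.84 -0.49]
top [ 0.5294  0.2606 -0.3564] 0.395
scene [ 0.5322  0.228  -0.0169] 0.945
both [ 0.532   0.2264 -0.0319] 0.668
```

View pics/c7.png

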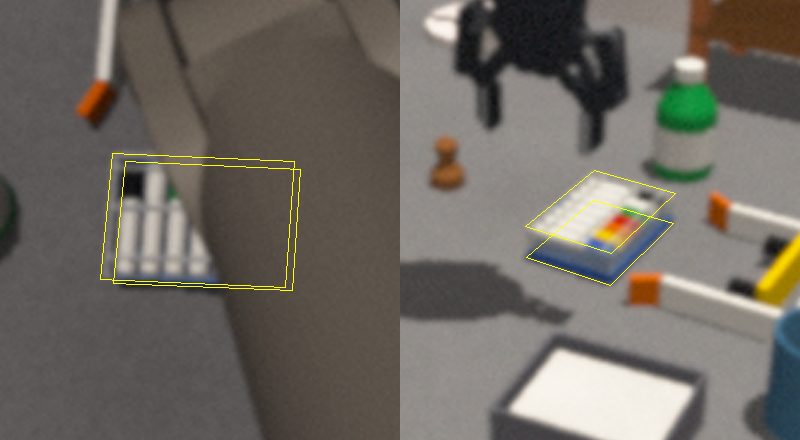

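Emit:
carry_out:
  series: "0 -2.7 0 0 1; 4 -2.7 0 0 1; 4 -2.6 0 0 1; 4.2 0 0 0 1; 0 0 0 -0.16 1; 0 0 0 -0.16 1; 0 0 0 -0.16 1; 0 0 0 -0.16 1"

```text
clock: 19.68
tcp_pos: [0.4514, 0.2281, 0.1099]
orientation: [-1.424, -2.799, 0.004]
contact_force: [-0.7, -0.1, -0.5]
grip_width: 0.085
```

Emit:
carry_out:
  series: "0 0 0 -0.16 1; 0 0 0 -0.16 1; 0 0 0 -0.16 1; 0 0 0 -0.16 1; 0 0 0 -0.16 1; 0 0 0 -0.13 1; 0 0 0 0 1"

```text
clock: 20.55
tcp_pos: [0.4515, 0.2282, 0.1101]
orientation: [-0.028, -3.139, 0.001]
contact_force: [0.1, -0.2, 0.3]
grip_width: 0.0856
```

```bash
python3 s.py .45 .228 .03 3.12; python3 c.py .533 .225 -0.02 c8
python3 - <<'E'
from bench import eyes
import cv2
for n in("scene","top"):
    f=eyes.grab_frame(n); a=f["color"][110:270,80:300] if n=="top" else f["color"][130:270,230:420]
    cv2.imwrite(f"pics/g_{n}.png",cv2.resize(a,None,fx=3.6,fy=3.6,interpolation=cv2.INTER_CUBIC))
E
```

```text
t 20.55 tcp [0.4515 0.2282 0.1101] phi 3.1237 zaxis [-0.003 -0.001 -1.   ] F [ 0.1  -0.17  0.31] w 0.0856 j [ 0.02  0.42 -0.75  2.    0.37  0.86  0.62]
tool shift cm [ 0.13 -0.02  8.01] turn 0.0037
top [ 0.5348  0.2253 -0.0239] 0.919
scene [ 0.5327  0.2264 -0.0052] 0.925
both [ 0.5343  0.2252 -0.0206] 0.915
```

View pics/g_top.png

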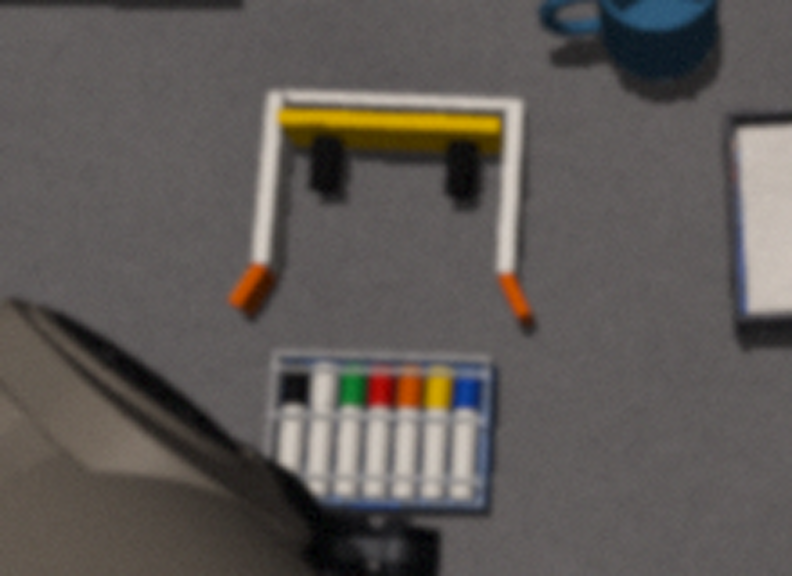

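View pics/g_scene.png

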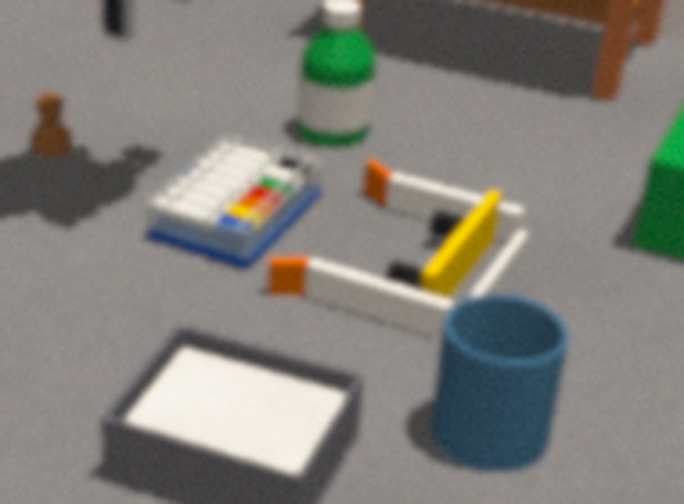

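Run:
```python
from bench import eyes
from h import *
T=eyes.grab_frame("top"); g=T["color"]
# sub-pixel edges of rails on rows
G=cv2.cvtColor(g,cv2.COLOR_BGR2GRAY).astype(float)
pts={}
L=[];Rr=[]
for row in range(143,181,1):
    line=G[row]; 
    def bright(c0,c1):
        s=line[c0:c1]; bg=np.percentile(s,20); w=np.clip(s-bg-40,0,None); 
        th=bg+(s.max()-bg)/2; idx=np.where(s>th)[0]; a,b=idx[0],idx[-1]
        l=c0+a-(s[a]-th)/(s[a]-s[a-1]) ; rr=c0+b+(s[b]-th)/(s[b]-s[b+1]); return l,rr
    a=bright(146,164); b=bright(212,228)
    L.append([row,*a]);Rr.append([row,*b])
L=np.array(L);Rr=np.array(Rr)
def ln(A,k):
    P=np.array([unproj(T,(c,rw),.03)[:2] for rw,c in zip(A[:,0],A[:,k])])
    f=np.polyfit(P[:,0],P[:,1],1); res=P[:,1]-np.polyval(f,P[:,0]); ok=abs(res)<.002; f=np.polyfit(P[ok,0],P[ok,1],1); return f
for n,A in(("L",L),("R",Rr)):
    for k,m in((1,"lo"),(2,"hi")):
        f=ln(A,k); print(n,m,"slope",round(f[0],4),"y@.64",round(np.polyval(f,.64),4),"y@.72",round(np.polyval(f,.72),4))
print(L[::8],Rr[::8])
```

```text
Traceback (most recent call last):
IndexError: index 18 is out of bounds for axis 0 with size 18
```

Run:
```python
from bench import eyes
from h import *
T=eyes.grab_frame("top"); G=T["color"].min(axis=2).astype(float)
def edges(c0,c1):
    o=[]
    for row in range(143,182):
        s=G[row,c0:c1]; bg=np.percentile(s,25); th=(bg+s.max())/2; i=np.where(s>th)[0]; a,b=i[0],i[-1]
        if a==0 or b==len(s)-1: continue
        o.append([row,c0+a-(s[a]-th)/(s[a]-s[a-1]),c0+b+(s[b]-th)/(s[b]-s[b+1])])
    return np.array(o)
for n,A in(("L",edges(143,170)),("R",edges(206,232))):
    for k in(1,2):
        P=np.array([unproj(T,(c,rw),.03)[:2] for rw,c in zip(A[:,0],A[:,k])])
        f=np.polyfit(P[:,0],P[:,1],1)
        for _ in range(3):
            ok=abs(P[:,1]-np.polyval(f,P[:,0]))<.0015; f=np.polyfit(P[ok,0],P[ok,1],1)
        print(n,k,len(A),ok.sum(),"slope",round(f[0],4),"y@.64",round(np.polyval(f,.64),4),"y@.72",round(np.polyval(f,.72),4))
    print(np.round(A[::9],1).tolist())
# case mask edges for same-image comparison
```

```text
L 1 37 37 slope 0.0171 y@.64 0.3059 y@.72 0.3072
L 2 37 37 slope -0.0427 y@.64 0.2974 y@.72 0.294
[[145.0, 151.3, 157.5], [154.0, 151.7, 156.6], [163.0, 150.9, 155.6], [172.0, 150.4, 154.6], [181.0, 149.7, 153.9]]
R 1 39 37 slope -0.0111 y@.64 0.1586 y@.72 0.1577
R 2 39 39 slope -0.058 y@.64 0.1494 y@.72 0.1447
[[143.0, 219.4, 225.4], [152.0, 219.2, 224.7], [161.0, 218.2, 223.8], [170.0, 218.3, 222.6], [179.0, 217.8, 222.2]]
```

Emit:
carry_out:
  series: "0 -0.1 3 0 0.85; 0 0 3 0 0.85; 0 0 3 0 0.85; 0 0 2 0 0.85; 0 0 1 0 0.85; 0 0 0 0 0.85"

```text
clock: 21.7
tcp_pos: [0.4521, 0.2285, -0.0087]
orientation: [-0.024, -3.141, 0.0]
contact_force: [-0.2, 0.1, 1.0]
grip_width: 0.0724
```

```bash
python3 s.py
python3 - <<'E'
from bench import eyes
import cv2
f=eyes.grab_frame("scene"); a=f["color"][100:270,180:380]
cv2.imwrite(f"pics/k.png",cv2.resize(a,None,fx=3.5,fy=3.5,interpolation=cv2.INTER_CUBIC))
E
```

```text
t 21.7 tcp [ 0.4521  0.2285 -0.0087] phi 3.126 zaxis [-0. -0. -1.] F [-0.17  0.06  0.97] w 0.0724 j [-0.1   0.6  -0.61  2.07  0.57  0.64  0.45]
```

View pics/k.png

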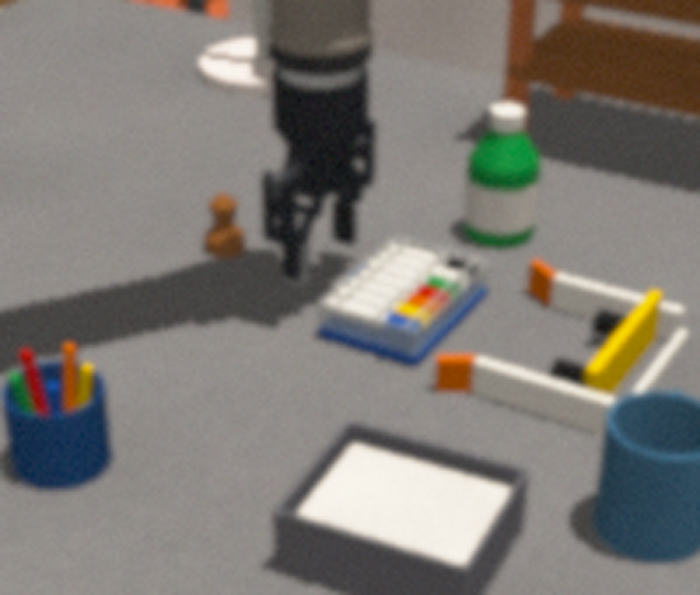

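Run:
```python
from bench import eyes
from h import *
S=eyes.grab_frame("scene")
for z in(0.,.01,.02,.03,.04): print(z,np.round(unproj(S,(262.9,178.6),z)[:2],4))
```

```text
0.0 [0.4187 0.2357]
0.01 [0.4279 0.2206]
0.02 [0.4372 0.2054]
0.03 [0.4464 0.1903]
0.04 [0.4557 0.1751]
```

Emit:
carry_out:
  series: "0 0 0.3 0 0.85; 0 0 0.3 0 0.85; 0 0 0.4 0 0.85; 0 0 0 0 0.85"

```text
clock: 22.3
tcp_pos: [0.452, 0.2282, -0.0188]
orientation: [-0.025, -3.141, 0.001]
contact_force: [-0.5, 0.7, 0.1]
grip_width: 0.0724
```

```bash
python3 s.py
python3 - <<'E'
from bench import eyes
import cv2
f=eyes.grab_frame("scene"); a=f["color"][130:220,220:350]
cv2.imwrite(f"pics/k2.png",cv2.resize(a,None,fx=6,fy=6,interpolation=cv2.INTER_CUBIC))
E
```

```text
t 22.3 tcp [ 0.452   0.2282 -0.0188] phi 3.1258 zaxis [-0.001 -0.    -1.   ] F [-0.47  0.75  0.1 ] w 0.0724 j [-0.11  0.61 -0.6   2.07  0.59  0.62  0.44]
```

View pics/k2.png

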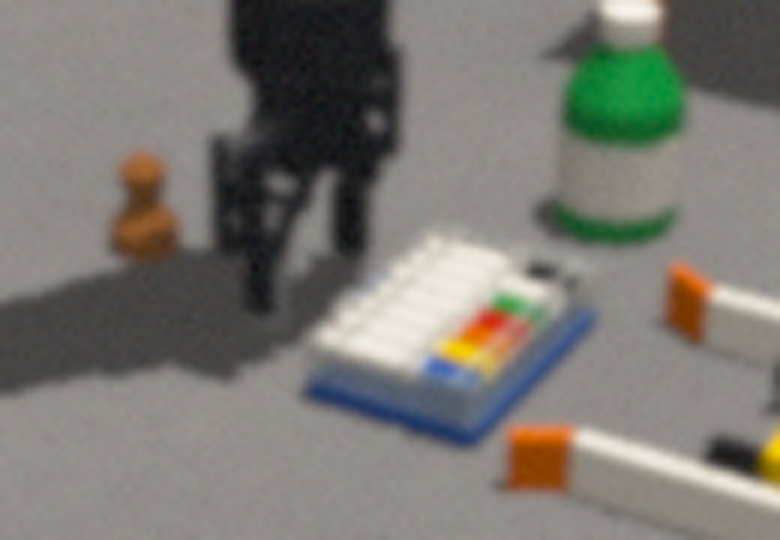

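Emit:
carry_out:
  series: "-0.7 0 0 0.009 0.85; -0.6 0 0 0 0.85; -0.5 0 0 0 0.85; -0.6 0.05 0 0 0.85; -0.6 0.05 0 0 0.85; -0.6 0.05 0 0 0.85; -0.6 0.05 0 0 0.85; 0 0 0 0 0.85"

```text
clock: 23.35
tcp_pos: [0.4954, 0.2295, -0.0185]
orientation: [0.04, 3.14, 0.001]
contact_force: [-0.5, 0.3, 0.3]
grip_width: 0.0729
```

```bash
python3 s.py; python3 c.py .56 .228 -0.025 c9;  python3 - <<'E'
from bench import eyes
import cv2
f=eyes.grab_frame("top"); a=f["color"][120:260,110:260]
cv2.imwrite(f"pics/m1.png",cv2.resize(a,None,fx=4,fy=4,interpolation=cv2.INTER_CUBIC))
E
```

```text
t 23.35 tcp [ 0.4954  0.2295 -0.0185] phi 3.1161 zaxis [ 0.001  0.001 -1.   ] F [-0.53  0.28  0.32] w 0.0729 j [-0.09  0.66 -0.6   1.98  0.58  0.67  0.49]
top [ 0.5822  0.2002 -0.7707] 0.408
scene [ 0.5504  0.2271 -0.0102] 0.933
both [ 0.5519  0.2264 -0.0102] 0.657
```

View pics/m1.png

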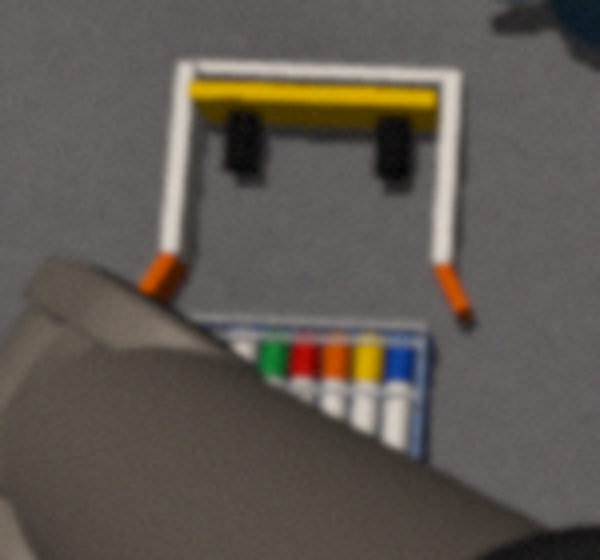

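View pics/c9.png

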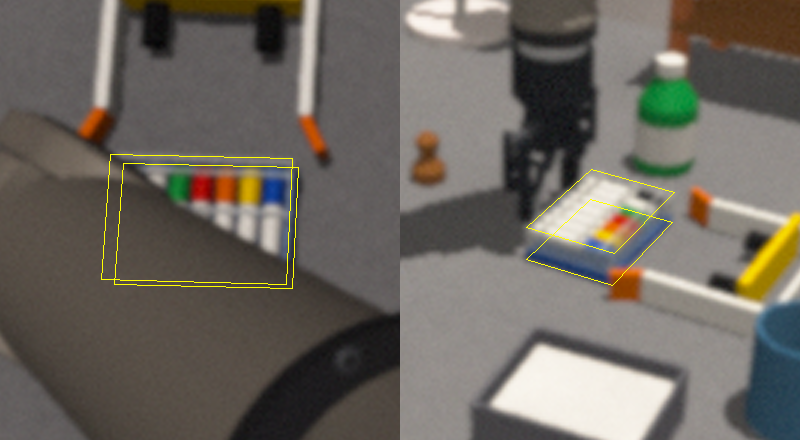

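Emit:
carry_out:
  series: "-0.6 0.03 0 0 0.85; -0.6 0.03 0 0 0.85; -0.6 0.03 0 0 0.85; -0.6 0.03 0 0 0.85; 0 0 0 0 0.85"

```text
clock: 24.22
tcp_pos: [0.5196, 0.23, -0.0185]
orientation: [0.04, 3.14, 0.001]
contact_force: [0.2, 0.3, 0.0]
grip_width: 0.0726
```

```bash
python3 s.py; python3 c.py .575 .228 -0.025 c10;  python3 - <<'E'
from bench import eyes
import cv2
f=eyes.grab_frame("top"); a=f["color"][120:260,110:260]
cv2.imwrite(f"pics/m2.png",cv2.resize(a,None,fx=4,fy=4,interpolation=cv2.INTER_CUBIC))
E
```

```text
t 24.23 tcp [ 0.5196  0.23   -0.0185] phi 3.116 zaxis [ 0.001  0.001 -1.   ] F [0.21 0.27 0.01] w 0.0726 j [-0.07  0.68 -0.59  1.93  0.58  0.7   0.53]
top [ 0.6295  0.2011 -0.4793] 0.285
scene [0.5749 0.2299 0.0037] 0.881
both [ 0.5757  0.2261 -0.0039] 0.572
```

View pics/m2.png

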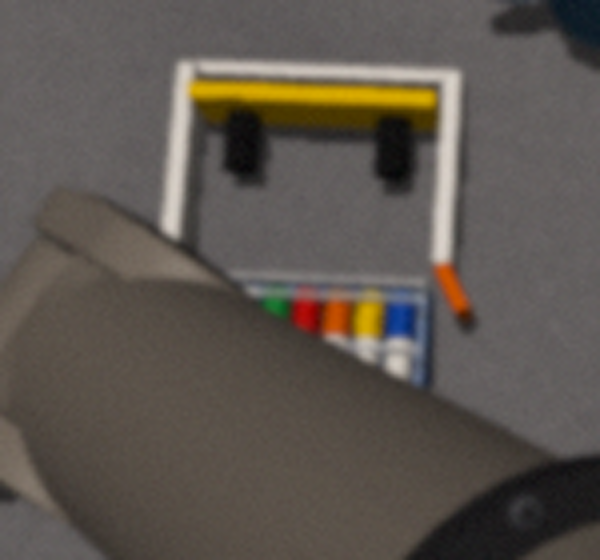

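View pics/c10.png

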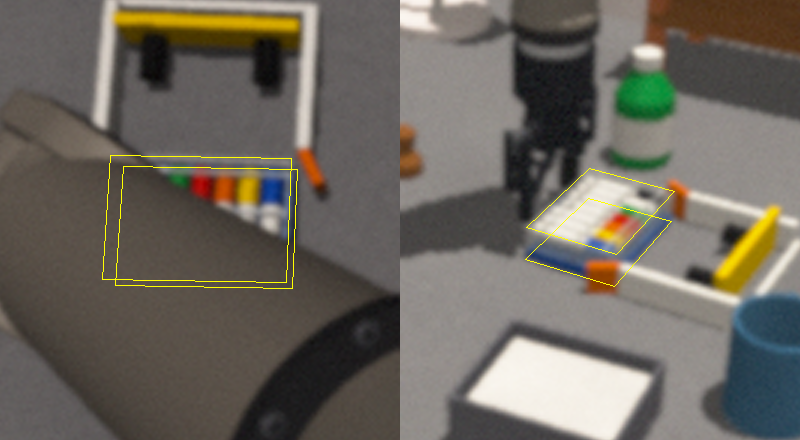

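Emit:
carry_out:
  series: "-0.5 0 0 0 0.85; -0.5 0 0 0 0.85; -0.5 0 0 0 0.85; -0.5 0 0 0 0.85; 0 0 0 0 0.85"

```text
clock: 25.1
tcp_pos: [0.5394, 0.2294, -0.0185]
orientation: [0.04, 3.14, 0.001]
contact_force: [-0.6, 0.8, 0.2]
grip_width: 0.0728
```

Emit:
carry_out:
  series: "-0.4 0 0 0 0.85; -0.4 0 0 0 0.85; -0.4 0 0 0 0.85; -0.4 0 0 0 0.85; 0 0 0 0 0.85"

```text
clock: 25.72
tcp_pos: [0.5553, 0.229, -0.0185]
orientation: [0.04, 3.14, 0.001]
contact_force: [-0.4, -0.2, 0.5]
grip_width: 0.0722
```

```bash
python3 s.py; python3 c.py .61 .228 -0.025 c11;  python3 - <<'E'
from bench import eyes
import cv2
f=eyes.grab_frame("top"); a=f["color"][120:260,110:260]
cv2.imwrite(f"pics/m3.png",cv2.resize(a,None,fx=4,fy=4,interpolation=cv2.INTER_CUBIC))
E
```

```text
t 25.73 tcp [ 0.5553  0.229  -0.0185] phi 3.1162 zaxis [ 0.001  0.    -1.   ] F [-0.36 -0.25  0.5 ] w 0.0722 j [-0.06  0.72 -0.59  1.85  0.57  0.75  0.58]
top [0.6684 0.1652 0.2288] 0.113
scene [0.6088 0.2337 0.0416] 0.771
both [0.61   0.2269 0.0534] 0.435
```

View pics/m3.png

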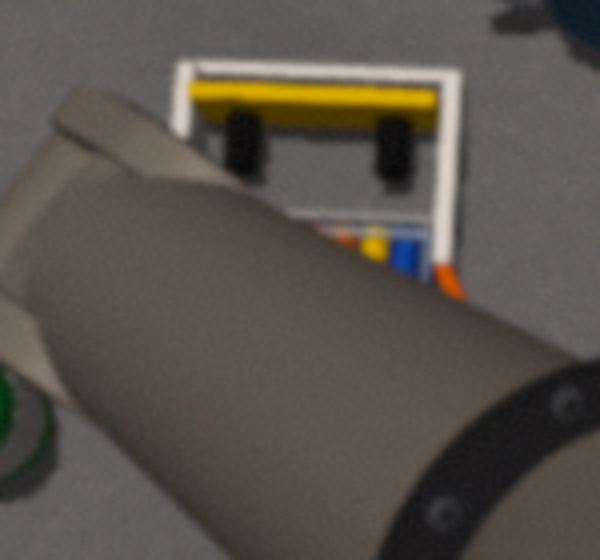

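View pics/c11.png

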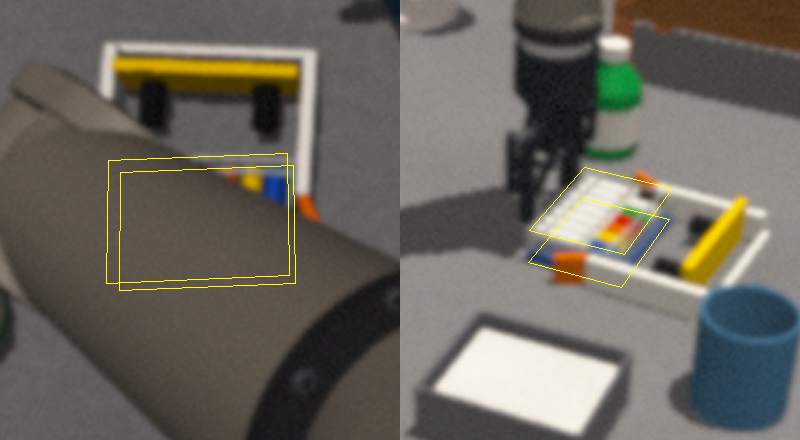

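Emit:
carry_out:
  series: "-0.3 0 0 0 0.85; -0.3 0 0 0 0.85; -0.2 0 0 0 0.85; 0 0 0 0 0.85"

```text
clock: 26.48
tcp_pos: [0.5626, 0.2291, -0.0185]
orientation: [0.039, 3.141, 0.001]
contact_force: [-1.9, 0.4, 1.5]
grip_width: 0.0727
```

Emit:
carry_out:
  series: "-0.1 0 0 0 0.85; -0.1 0 0 0 0.85; 0 0 0 0 0.85"

```text
clock: 26.85
tcp_pos: [0.5644, 0.2289, -0.0185]
orientation: [0.039, 3.141, 0.0]
contact_force: [-2.8, 0.6, 0.7]
grip_width: 0.0723
```

Emit:
carry_out:
  series: "-0.1 0 0 0 0.85; -0.1 0 0 0 0.85; 0 0 0 0 0.85"

```text
clock: 27.22
tcp_pos: [0.5666, 0.2287, -0.0185]
orientation: [0.039, 3.141, 0.0]
contact_force: [-2.0, 0.6, -0.6]
grip_width: 0.0725
```

```bash
python3 s.py
python3 - <<'E'
from bench import eyes
import cv2,numpy as np
f=eyes.grab_frame("top"); a=f["color"][130:200,150:240]
g=eyes.grab_frame("scene")["color"][165:235,270:390]
cv2.imwrite(f"pics/m4.png",np.hstack([cv2.resize(a,(450,350),interpolation=cv2.INTER_CUBIC),cv2.resize(g,(600,350),interpolation=cv2.INTER_CUBIC)[:, :350]]))
cv2.imwrite(f"pics/m4s.png",cv2.resize(g,None,fx=6,fy=6,interpolation=cv2.INTER_CUBIC))
E
python3 s.py
```

```text
t 27.23 tcp [ 0.5666  0.2287 -0.0185] phi 3.1166 zaxis [ 0.  0. -1.] F [-1.98  0.63 -0.6 ] w 0.0725 j [-0.05  0.73 -0.59  1.83  0.57  0.76  0.59]
t 27.32 tcp [ 0.5666  0.2287 -0.0185] phi 3.1166 zaxis [ 0.  0. -1.] F [-0.68  0.75  0.37] w 0.0727 j [-0.05  0.73 -0.59  1.83  0.57  0.76  0.59]
```

View pics/m4.png

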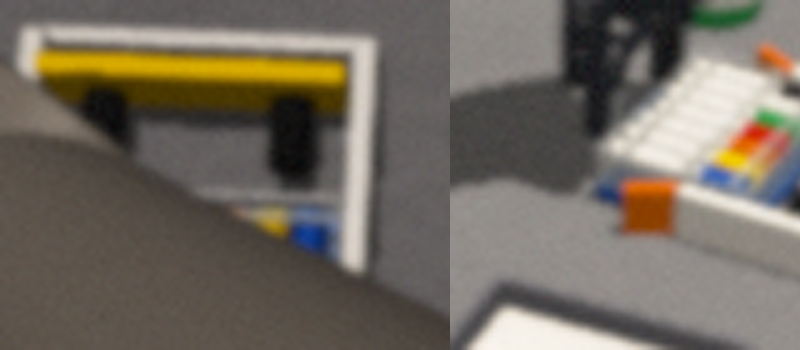

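View pics/m4s.png

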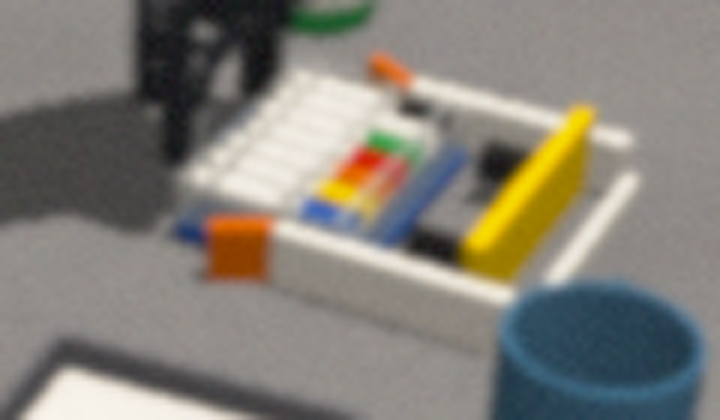

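Emit:
carry_out:
  series: "-0.1 0 0 0 0.85; -0.1 0 0 0 0.85; 0 0 0 0 0.85"

```text
clock: 27.7
tcp_pos: [0.5685, 0.2287, -0.0185]
orientation: [0.039, 3.141, -0.0]
contact_force: [-1.9, 1.3, -0.2]
grip_width: 0.0725
```

Emit:
carry_out:
  series: "-0.1 0 0 0 0.85; -0.1 0 0 0 0.85; 0 0 0 0 0.85"

```text
clock: 28.08
tcp_pos: [0.5705, 0.2287, -0.0185]
orientation: [0.039, 3.141, 0.0]
contact_force: [-1.4, 1.1, -0.0]
grip_width: 0.0725
```

Emit:
carry_out:
  series: "-0.1 0 0 0 0.85; -0.1 0 0 0 0.85; 0 0 0 0 0.85"

```text
clock: 28.45
tcp_pos: [0.5726, 0.2286, -0.0185]
orientation: [0.039, 3.141, 0.0]
contact_force: [-0.8, 0.3, -0.5]
grip_width: 0.0724
```

Emit:
carry_out:
  series: "-0.1 0 0 0 0.85; 0 0 0 0 0.85"

```text
clock: 28.7
tcp_pos: [0.5734, 0.2286, -0.0185]
orientation: [0.039, 3.141, 0.0]
contact_force: [-1.8, -0.7, -0.2]
grip_width: 0.0728
```

Emit:
carry_out:
  series: "-0.1 0 0 0 0.85; 0 0 0 0 0.85"

```text
clock: 28.95
tcp_pos: [0.5744, 0.2286, -0.0185]
orientation: [0.039, 3.141, 0.0]
contact_force: [-1.3, -0.4, -1.3]
grip_width: 0.0726
```

Emit:
carry_out:
  series: "-0.1 0 0 0 0.85; 0 0 0 0 0.85"

```text
clock: 29.2
tcp_pos: [0.5754, 0.2286, -0.0185]
orientation: [0.039, 3.141, 0.0]
contact_force: [-2.0, 0.7, -0.3]
grip_width: 0.0729
```

Emit:
carry_out:
  series: "-0.1 0 0 0 0.85; 0 0 0 0 0.85"

```text
clock: 29.45
tcp_pos: [0.5764, 0.2286, -0.0185]
orientation: [0.039, 3.141, 0.0]
contact_force: [-0.9, 1.5, -0.8]
grip_width: 0.0725
```

Emit:
carry_out:
  series: "-0.1 0 0 0 0.85; 0 0 0 0 0.85"

```text
clock: 29.7
tcp_pos: [0.5774, 0.2286, -0.0185]
orientation: [0.039, 3.141, 0.0]
contact_force: [-0.9, 0.5, 0.1]
grip_width: 0.0724
```

Emit:
carry_out:
  series: "-0.1 0 0 0 0.85; 0 0 0 0 0.85"

```text
clock: 29.95
tcp_pos: [0.5784, 0.2285, -0.0185]
orientation: [0.039, 3.141, 0.0]
contact_force: [-0.8, 0.3, -1.5]
grip_width: 0.0728
```

Emit:
carry_out:
  series: "-0.1 0 0 0 0.85; 0 0 0 0 0.85"

```text
clock: 30.2
tcp_pos: [0.5794, 0.2285, -0.0185]
orientation: [0.039, 3.141, 0.0]
contact_force: [-0.6, -0.0, 0.4]
grip_width: 0.0722
```

Emit:
carry_out:
  series: "-0.1 0 0 0 0.85; 0 0 0 0 0.85"

```text
clock: 30.45
tcp_pos: [0.5802, 0.2285, -0.0185]
orientation: [-0.039, -3.141, 0.0]
contact_force: [-1.6, 0.4, -1.2]
grip_width: 0.0729
```

```bash
python3 - <<'E'
from bench import eyes
import cv2,numpy as np
f=eyes.grab_frame("top"); a=f["color"][130:200,150:240]
g=eyes.grab_frame("scene")["color"][165:235,270:390]
cv2.imwrite(f"pics/m5.png",cv2.resize(a,None,fx=6,fy=6,interpolation=cv2.INTER_CUBIC))
cv2.imwrite(f"pics/m5s.png",cv2.resize(g,None,fx=6,fy=6,interpolation=cv2.INTER_CUBIC))
E
python3 s.py
```

```text
t 30.55 tcp [ 0.5803  0.2285 -0.0185] phi 3.1169 zaxis [ 0.  0. -1.] F [-1.65 -0.13  0.59] w 0.0727 j [-0.05  0.75 -0.59  1.79  0.57  0.78  0.61]
```

View pics/m5s.png

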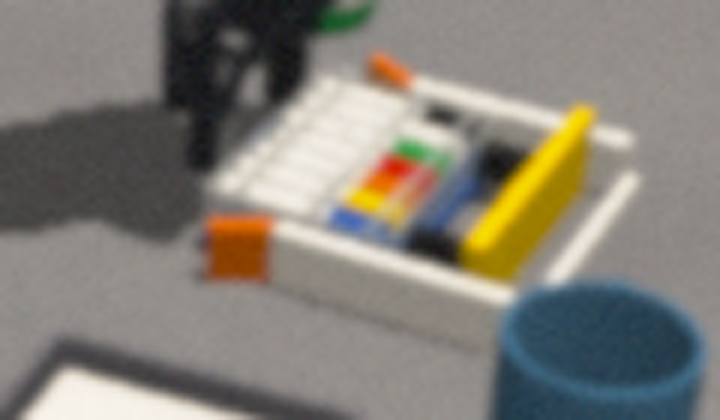

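View pics/m5.png

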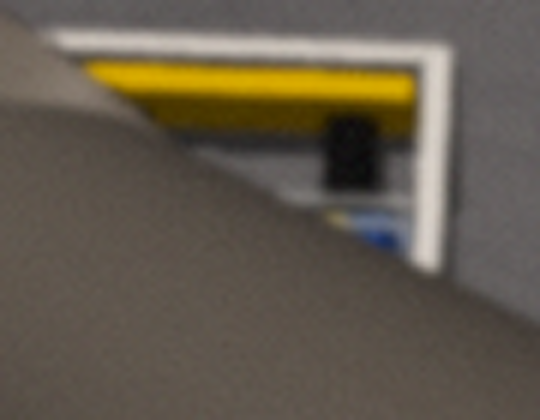

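Emit:
carry_out:
  series: "-0.05 0 0 0 0.85; 0 0 0 0 0.85"

```text
clock: 30.8
tcp_pos: [0.5802, 0.2285, -0.0185]
orientation: [-0.039, -3.141, 0.0]
contact_force: [-3.9, -0.8, 3.0]
grip_width: 0.0725
```

Emit:
carry_out:
  series: "-0.05 0 0 0 0.85; 0 0 0 0 0.85"

```text
clock: 31.05
tcp_pos: [0.5802, 0.2285, -0.0185]
orientation: [-0.039, -3.14, 0.001]
contact_force: [-5.8, -0.5, 4.3]
grip_width: 0.0727
```

Emit:
carry_out:
  series: "-0.05 0 0 0 0.85; 0 0 0 0 0.85"

```text
clock: 31.3
tcp_pos: [0.5802, 0.2285, -0.0185]
orientation: [-0.038, -3.139, 0.001]
contact_force: [-7.3, -1.5, 4.5]
grip_width: 0.0724
```

Emit:
carry_out:
  series: "-0.05 0 0 0 0.85; 0 0 0 0 0.85"

```text
clock: 31.55
tcp_pos: [0.5802, 0.2285, -0.0185]
orientation: [-0.038, -3.138, 0.002]
contact_force: [-8.9, -1.0, 6.7]
grip_width: 0.0725
```

Emit:
carry_out:
  series: "0 0 0 0 0.85; 0 0 0 0 0.85; 0 0 0 0 0.85; 0 0 0 0 0.85; 0 0 0 0 0.85; 0 0 0 0 0.85; 0 0 0 0 0.85; 0 0 0 0 0.85"

```text
clock: 32.55
tcp_pos: [0.5802, 0.2285, -0.0185]
orientation: [-0.038, -3.138, 0.002]
contact_force: [-8.6, -1.0, 5.6]
grip_width: 0.0729
```

```bash
python3 s.py; python3 c.py .636 .228 -0.025 c12;  python3 - <<'E'
from bench import eyes
import cv2,numpy as np
for n,s in (("top",(slice(130,200),slice(150,240))),("scene",(slice(165,235),slice(270,390)))):
    cv2.imwrite(f"pics/m6{n}.png",cv2.resize(eyes.grab_frame(n)["color"][s],None,fx=6,fy=6,interpolation=cv2.INTER_CUBIC))
E
```

```text
t 32.55 tcp [ 0.5802  0.2285 -0.0185] phi 3.1173 zaxis [-0.003 -0.001 -1.   ] F [-8.56 -0.99  5.64] w 0.0729 j [-0.05  0.75 -0.59  1.79  0.57  0.78  0.61]
top [0.7027 0.1383 0.3017] 0.037
scene [ 0.6316  0.2433 -0.07  ] 0.757
both [ 0.6343  0.2291 -0.0048] 0.394
```

View pics/m6scene.png

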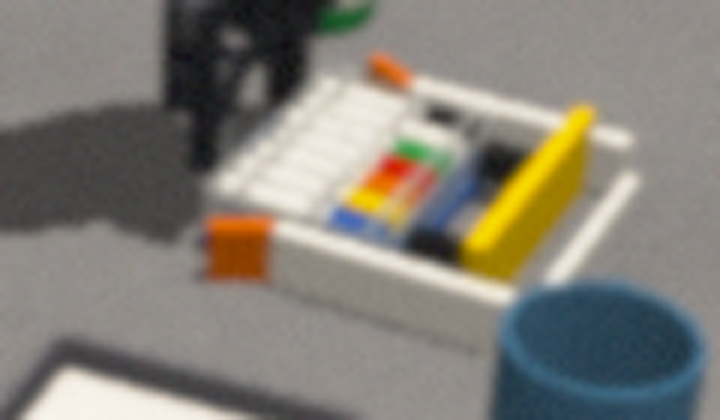

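View pics/m6top.png

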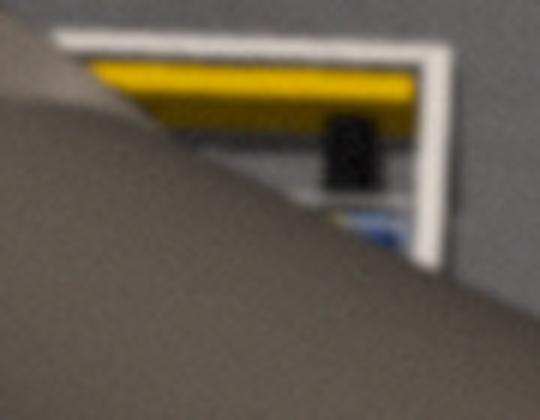

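Emit:
carry_out:
  series: "0.1 0 0 0 0.85; 0.1 0 0 0 0.85; 0.1 0 0 0 0.85; 0.4 0 0 0 0.85; 1 0 0 0 0.85; 1.5 0 0 0 0.85; 2 0 0 0 0.85; 2 0 0 0 0.85"

```text
clock: 33.85
tcp_pos: [0.5087, 0.2303, -0.0184]
orientation: [-0.038, -3.141, 0.0]
contact_force: [0.1, 0.2, 0.7]
grip_width: 0.0727
```

Emit:
carry_out:
  series: "1 0 -3 0 0.85; 1 0 -4 0 0.85; 0 0 -4 0 0.85; 0 0 -3 0 0.85; 0 -5 0 0 0.85; 0 -5 0 0 0.85; 0 -5 0 0 0.85; 0 0 0 0 0.85"

```text
clock: 34.85
tcp_pos: [0.4853, 0.0759, 0.1209]
orientation: [-0.049, -3.14, 0.005]
contact_force: [0.5, 0.3, -0.7]
grip_width: 0.0722
```

```bash
python3 s.py; python3 c.py .636 .228 -0.025 c13;  python3 - <<'E'
from bench import eyes
import cv2,numpy as np
for n in ("top","scene"):
    cv2.imwrite(f"pics/n_{n}.png",eyes.grab_frame(n)["color"])
f=cv2.imread("pics/n_top.png"); cv2.imwrite("pics/n_z.png",cv2.resize(f[120:220,130:250],None,fx=6,fy=6,interpolation=cv2.INTER_CUBIC))
E
```

```text
t 34.85 tcp [0.4853 0.0759 0.1209] phi 3.1101 zaxis [-0.001 -0.003 -1.   ] F [ 0.5   0.26 -0.66] w 0.0722 j [ 0.33  0.37 -0.74  2.03  0.33  0.86  0.95]
top [ 0.6382  0.2258 -0.0195] 0.809
scene [ 0.634   0.2327 -0.038 ] 0.753
both [ 0.6359  0.2262 -0.0378] 0.774
```

View pics/n_z.png

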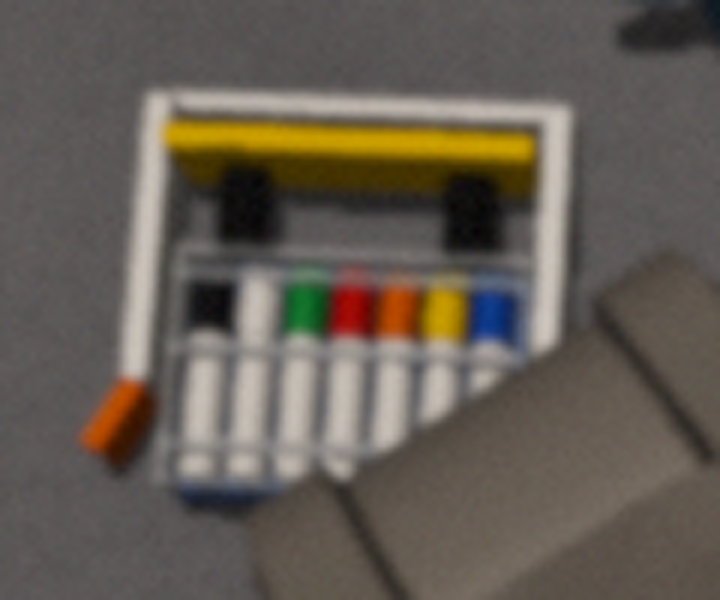

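View pics/n_scene.png

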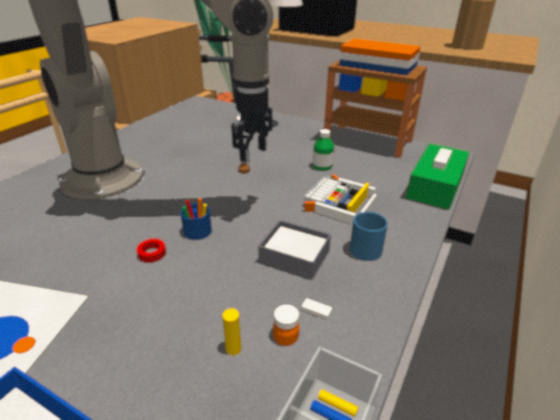

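```bash
python3 -c "
from bench import r
print(r.hand_in())"
```

```text
the job is handed in; nothing more can be done
None
```

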